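# Set up the turning slide with the hollow former

### The job

Set up the plaster wheel's turning slide for the next cut. Lift the former with the hollow (inward-curved) blade edge up and off its hook and lower it tongue first, edge towards the wheel, right down into the pocket of the parked carriage, letting go only once it is down (do not drop it in); only then pull the carriage's plunger knob up, run the carriage along to the last hole of the index bar, the one nearest the wheel, and let the plunger drop fully into it. Leave the other two formers hanging, do not knock the plaster model, and do not disturb the bowl or the brush.

Things in the scene. Friction and masses are not known exactly. Their poses are not given: they have to be found in the camera images.
- former_centre (a point): Centre, half-way up, of the hollow former: flat plywood template 210 mm tall, 110 wide, 14 thick, with a 2 mm steel blade on its +x face; 0.32 kg. Axes: x through its thickness, y to the blade edge, z up. The body reaches from y = -45 mm to the blade edge at +65 mm, which curves in to +40 at mid-height (on the other two formers it slants straight or bulges out; they hang in any order).
- former_handle (a point): Middle of that former's upright wooden handle, 80 mm straight above its centre: 34 mm wide (y), 14 mm thick (x); its top end is 25 mm above this point and the body's shoulder 30 mm below. Pinch it across its thickness.
- former_foot (a point): Middle of the bottom end of that former's tongue, 105 mm straight below its centre. The tongue is 60 mm wide (y), 14 mm thick, 45 mm tall, its foot tapered.
- former_nose (a point): Lower tip of that former's blade edge: 64 mm towards the edge (+y of the former) and 57 mm below its centre.
- rack: Fixed wooden stand, 3 steel hooks 120 mm apart along its y; origin on the table under the middle hook's root. Each hook is an 8 mm rod, level at 200 mm height along the rack's +x to 85 mm, then turned up, the tip 14 mm above the rod's top. Formers hang 60 mm out, square to it, by a hole 26 x 40 mm (tall): raise one 14 to 32 mm (best 23), then draw it 50 mm or more along +x.
- pocket (a point): Middle of the floor of the carriage's open-topped pocket; moves with the carriage. Axes: y along the rail to the wheel, z up. It is 16.5 mm wide (x), 65 mm long (y), 41 mm deep, with flared lips. The former's foot goes down onto this floor, its axes parallel to these, blade edge to +y.
- slide (a joint): Travel of the carriage on its rail, m, growing towards the wheel (+y of the pocket). The index bar has a long parking slot (0 to 0.042, where the carriage starts and shifts freely), a hole at 0.100 and the last hole at 0.155; end stop at 0.161. About 4 N moves it.
- plunger (a joint): Lift of the spring plunger, m: 0 with its 10 mm pin fully down in the slot or a hole, 0.010 when the pin rests on top of the bar, 0.014 fully up. The spring pushes it down with 9 N (down) to 13 N (up). It must be above 0.010 for the carriage to pass.
- knob (a point): Middle of the upright sides (22 mm tall) of the plunger's round black knob, 36 mm across, top 16 mm above; pull it straight up. It stands 100 mm from the pocket, on the pocket's -x side, and moves with carriage and plunger; the carriage's arm lies 35 mm below. With the pin down in a hole it is 54 mm straight above that hole's mouth.
- last_hole (a point): Mouth (14 mm wide) of the index bar's last hole, the one nearest the wheel; fixed to the machine.
- model: White plaster barrel on the wheel, fixed, 170 mm across, its top 244 mm above the table; origin on the wheel's axis at table height, in line with the pocket's travel.
- former_slant: Bystander: the former with a straight slanting blade edge, on another hook; same size. Origin at its foot.
- former_bulge: Bystander: the former with an outward bulging blade edge, on another hook; same size. Origin at its foot.
- bowl: Bystander: black rubber plaster bowl, 136 mm across, 70 mm tall; origin under its middle.
- brush: Bystander: flat brush, wooden handle, 190 mm long, lying on the table; origin under its middle.
Things that resemble listed ones, but are neither listed nor needed, are in the scene too. Leave any purple or red look-alike of the part that bears former_centre alone.

How it is judged:
By the outcome, as a careful person would: the job done as asked, in the order asked, and still so for the second after the job is handed in, with the robot touching nothing.
It also fails if it takes over 56 s, if anything falls off the work surface, if the arm or the gripper's body presses on something with over 40 N, if the wrist force passes 120 N, or if a joint passes its speed limit or range.

### The arm

A 6-joint arm with a two-finger parallel gripper is mounted at the origin on the work surface. World frame = base frame: x ahead of the robot, y to its left, z up, the work surface at z = 0. Lengths are in m, angles in degrees, forces in N, time in s.
With the tool pointing down it reaches from about 0.375 to 0.9 m from the base axis. Payload 3.1 kg.
Tool frame: the origin (TCP) lies midway between the tips of the shut fingers; the grasp point (between the pads) lies 19 mm behind it; z points along the fingers, y is the direction in which the jaws open and shut (so a half turn about z gives the same grasp; the last joint's range is limited). The gripper opens to 87 mm and grips with 3 to 60 N. Pads are 19 mm wide; open, the fingers measure 117 mm over their backs; the gripper's body (75 mm by 190 mm) begins 51 mm behind the grasp point.
Start: joints at [-86.832, 30.224, 82.088, -0, 67.689, -10.227], TCP at [0.145, -0.608, 0.223] pointing down, gripper open.
Joint ranges: [-176.69, 176.69], [-43.24, 126.21], [12.49, 139.97], [-82, 262], [0, 151.66], [-163.58, 163.58]. Speed limits (degrees/s): [159.86, 159.86, 180, 180, 180, 180].

### API

Orientations are given as a 3x3 rotation matrix whose columns are the frame's x, y, z axes.
In Python, from rig import status, vision, bot, models gives the robot as it stands.
- The arm moves only by the tool send_rows, never from a script. Its argument "moves" is a list of rows, each a list of 7 numbers: the shift along the tool's x, y, z in units of 25 mm (1.0 is 25 mm), then the turn, a rotation vector about the tool's x, y, z in units of 10 degrees (1.0 is 10 degrees), then the closure, from -1 (fully open) to 1 (shut), so that 0 is half open. In form: [[dx, dy, dz, rx, ry, rz, hand], ...]. A call has 1 to 12 rows; each row shifts and turns the commanded pose from where the row before left it, along the tool's axes as they then stand; what a row does not reach is not made up. A row lasts 1/8 s, in which the tool goes at most 62.5 mm and 10.7 degrees, less where a joint would pass 70% of its speed; a pose out of reach is approached as far as the arm can. A call is refused whole if a number of a shift passes 1 or a number of a turn 1, either way. A call with a gripper value outside its range is refused whole. The fingers move at their own pace and stop on an object; the grip force is fixed at half the most. Time passes only in rows, so rows that do not move let the fingers close. It gives the time, the measured TCP pose, the force and the opening at its end, in the units of the state.
- status.read_state(): the state, without advancing time (a new reading comes with each control period).
- vision.capture(name): name is "scene" or "top"; returns a dict with "img" (384x512x3 uint8, red, green, blue), "depth" (384x512 float32, m along the optical axis (not along the pixel's ray), 0 where there is no reading), "fx", "fy", "cx", "cy" (pixels), "pose" (4x4, takes a point from camera to world coordinates). Camera axes: x right, y up, looking along -z (the intrinsics and any distortion apply to the point x, -y, -z); pixel columns grow to the right and rows downward; lengths in m; the calibration is good to about 2 mm. A picture is of the moment at which its call begins.
- bot.hand_in(): hands the job in, once; it reports no verdict.
Trained networks look in the newest picture that a camera, given by its name, has taken for a name from the list of things; names that differ only in an ending like _2 or _b are one class to them, and where a whole thing is asked for, a point or a joint stands for the part that bears it (a point fixed in the world has none). Each returns a list of dicts, best first, with "confidence" (0 to 1); they miss things now and then, are a little off and sometimes report something else, mostly with a low value. They report only what shows in the picture. A call takes as long as a camera call. They do not tell look-alikes from the thing itself.
- models.masks_of(camera, name): "mask" (384x512 bool, what is visible of it) and "extent" ([left, top, right, bottom] in pixels, round what is visible of it).
- models.landmark_of(camera, name): "point" ([column, row] in pixels: a listed point, or the origin of a listed thing).
The state is a dict: "time_s": time; "joint_positions": joint angles; "qvel": joint speeds; "tau": joint torques, N m; "position": TCP position; "tcp_rot": TCP orientation; "force": force on the tool from outside, world axes, zero at the start; "moment": the same for the moment, N m; "opening": opening from 0.0 (shut) to 1.0 (fully open).
Only numpy, scipy, OpenCV 4.12 (cv2) and the standard library are available. Lean on these libraries where they do the work, as an engineer would, in place of code of your own. Each camera call takes 0.05 s, during which the arm holds its last target.

## Working session

There is one attempt and no reset: what is moved stays moved. The work goes in short steps, Python scripts to look and compute and a tool call to move; the robot and the scene stay as the last step left them, time stands still between calls to the robot, and variables do not carry over. Pictures are saved under pics/ and viewed, and the job is handed in when it is done.

Besides the shell and the picture viewer there is one more tool, called after "Call:" as a command line: name --pt "numbers of a row" for each row, then --argument value for the rest. send_rows: Moves the arm, as the interface text tells. Its arguments: {"type":"object","properties":{"moves":{"type":"array"}},"required":["moves"]}

```bash
ls -la; mkdir -p pics
cat > h.py <<'E'
import numpy as np, cv2
from rig import status, vision, bot, models
def cap(n):
    return vision.capture(n)
def save(c,fn,marks=()):
    im=c["img"][:,:,::-1].copy()
    for (u,v,t) in marks:
        cv2.circle(im,(int(u),int(v)),3,(0,0,255),1); cv2.putText(im,t,(int(u)+4,int(v)),0,.35,(0,0,255),1)
    im=cv2.resize(im,(800,600),interpolation=cv2.INTER_CUBIC); cv2.imwrite("pics/"+fn,im)
def ray(c,u,v):
    K=np.array([[c["fx"],0,c["cx"]],[0,c["fy"],c["cy"]],[0,0,1]],float)
    d=c.get("dist",None)
    return np.array([(u-c["cx"])/c["fx"],-(v-c["cy"])/c["fy"],-1.])
def p3(c,u,v,d=None,r=1):
    if d is None:
        w=c["depth"][int(v)-r:int(v)+r+1,int(u)-r:int(u)+r+1]; w=w[w>0]; 
        if len(w)==0: return None
        d=np.median(w)
    p=ray(c,u,v)*d
    P=np.array(c["pose"]); return P[:3,:3]@p+P[:3,3]
def atz(c,u,v,z):
    P=np.array(c["pose"]); r=P[:3,:3]@ray(c,u,v); o=P[:3,3]; return o+r*(z-o[2])/r[2]
def proj(c,p):
    P=np.array(c["pose"]); q=P[:3,:3].T@(np.array(p)-P[:3,3]); return c["cx"]+c["fx"]*q[0]/-q[2], c["cy"]+c["fy"]*(-q[1])/-q[2]
E
python3 - <<'E'
from h import *
np.set_printoptions(precision=4,suppress=True)
print(status.read_state())
for n in ("scene","top"):
    c=cap(n); print(n,[k for k in c],c["fx"],c["fy"],c["cx"],c["cy"]); print(c["pose"])
    marks=[]
    for t in ["former_centre","former_handle","former_foot","former_nose","rack","pocket","knob","last_hole","model","former_slant","former_bulge","bowl","brush"]:
        for r in models.landmark_of(n,t)[:3]:
            u,v=r["point"]; print(t,round(r["confidence"],2),np.round([u,v],1),p3(c,u,v))
            if r["confidence"]>.3: marks.append((u,v,t[:3]+t[-6:]))
    save(c,n+"0.png"); save(c,n+"0m.png",marks)
E
```

```text
total 12
drwxr-xr-x  3 agent agent 4096 Dec  6 18:07 .
drwxr-xr-x 23 root  root  4096 Dec  6 18:07 ..
drwxr-xr-x  2 agent agent 4096 Dec  6 18:07 pics
{'time_s': 0.0, 'joint_positions': array([-86.8316,  30.2791,  82.1561,  -0.0013,  67.6896, -10.2271]), 'qvel': array([-0.0097,  0.008 ,  0.0113,  0.0085,  0.0311,  0.1012]), 'tau': array([  0.0004, -44.0042, -17.6593,   0.0632,   0.0582,  -0.0002]), 'position': array([ 0.1448, -0.6072,  0.2216]), 'tcp_rot': array([[ 0.9728,  0.2317, -0.0001],
       [ 0.2317, -0.9728,  0.0022],
       [ 0.0004, -0.0021, -1.    ]]), 'force': array([ 0.2475,  0.0718, -1.066 ]), 'moment': array([ 0.0204, -0.0009, -0.035 ]), 'opening': 1.0007937824725868}
scene ['img', 'depth', 'fx', 'fy', 'cx', 'cy', 'pose'] 472.5008220662656 472.5008220662656 255.17560025965994 192.0622243253002
[[-0.8623 -0.4165  0.2879  0.9931]
 [ 0.5062 -0.6938  0.5122  0.7204]
 [-0.0136  0.5875  0.8091  1.3482]
 [ 0.      0.      0.      1.    ]]
former_centre 0.82 [273.1 121.8] [ 0.3576 -0.27    0.1485]
former_centre 0.73 [295.  144.3] [ 0.3326 -0.1649  0.1166]
former_centre 0.63 [
[... 2058 characters left out ...]
 0.5114 -0.0703  0.0156]
rack 0.65 [320.2 226.9] [ 0.4571 -0.2514 -0.0005]
pocket 0.83 [224.9 199.9] [0.5445 0.0533 0.0732]
knob 0.59 [218.6 234.4] [0.4369 0.0722 0.1157]
knob 0.21 [357.4 162.1] [ 0.6646 -0.3794  0.0184]
last_hole 0.91 [174.4 229.1] [0.4596 0.2158 0.0346]
last_hole 0.66 [265.3 210.8] [ 0.512  -0.0737  0.0202]
last_hole 0.6 [356.2 162.4] [ 0.6637 -0.3755  0.0182]
model 0.55 [265.7 209. ] [ 0.5101 -0.071   0.1106]
former_slant 0.53 [321.3 208.6] [ 0.5006 -0.226   0.1934]
former_bulge 0.92 [358.7 204.6] [ 0.5084 -0.3305  0.2068]
bowl 0.89 [284.9 143.4] [ 0.7345 -0.1453  0.0071]
brush 0.97 [357.7 162.5] [ 0.6633 -0.3804  0.0183]
brush 0.23 [283.7 146.8] [ 0.7235 -0.1411  0.0058]
```

View pics/scene0.png

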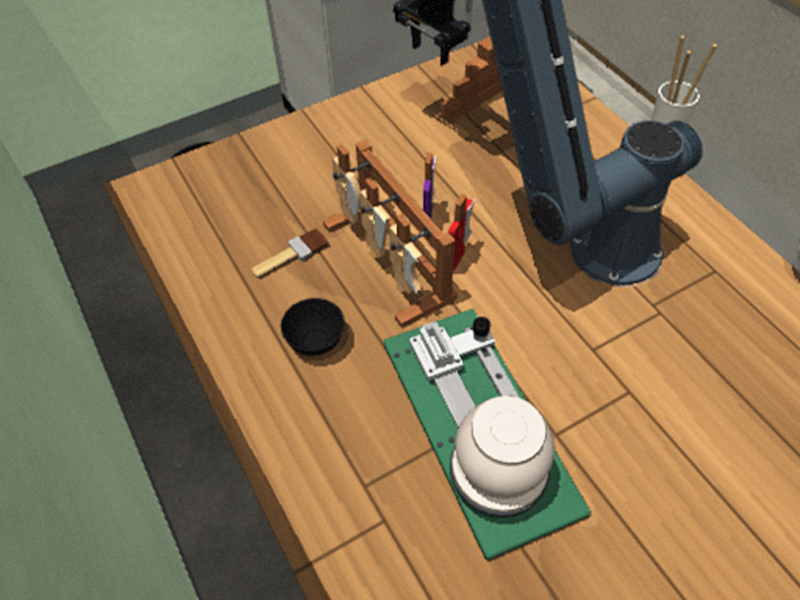

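View pics/top0.png

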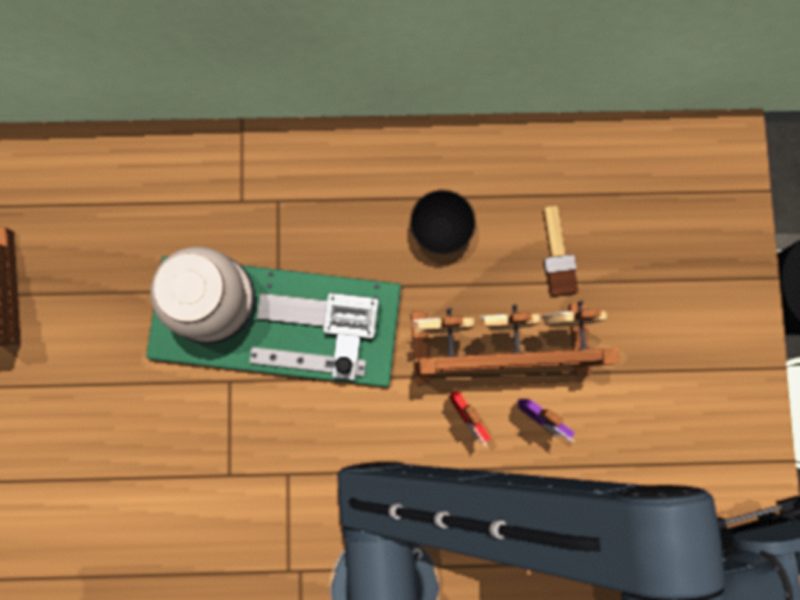

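Run:
```python
from h import *
np.set_printoptions(precision=4,suppress=True)
for n,(x0,y0,x1,y1) in (("scene",(205,85,305,215)),("top",(255,180,400,250))):
    c=cap(n)
    im=c["img"][y0:y1,x0:x1,::-1]; s=min(800/(x1-x0),600/(y1-y0))
    cv2.imwrite(f"pics/{n}_crop.png",cv2.resize(im,None,fx=s,fy=s,interpolation=cv2.INTER_CUBIC))
    for t in ["former_centre","former_slant","former_bulge","rack"]:
        for r in models.masks_of(n,t): print(n,t,round(r["confidence"],2),r["extent"],r["mask"].sum())
```

```text
scene former_centre 0.86 [249.7, 138.4, 267.2, 184.6] 608
scene former_centre 0.8 [288.5, 121.6, 303.4, 169.8] 402
scene former_centre 0.79 [269.1, 96.0, 277.5, 140.4] 254
scene former_slant 0.64 [228.0, 116.1, 246.7, 165.9] 571
scene former_bulge 0.88 [213.9, 96.6, 232.2, 142.9] 503
scene rack 0.76 [206.9, 91.6, 296.2, 208.2] 2112
scene rack 0.65 [262.1, 205.1, 316.0, 242.3] 1205
top former_centre 0.73 [264.0, 203.4, 300.8, 212.4] 328
top former_centre 0.71 [289.3, 253.4, 314.8, 282.4] 300
top former_centre 0.62 [333.5, 255.5, 367.2, 282.8] 356
top former_slant 0.61 [310.7, 200.5, 347.0, 210.3] 279
top former_bulge 0.89 [350.8, 199.4, 392.8, 208.3] 319
top rack 0.66 [309.9, 199.1, 348.0, 211.5] 320
```

View pics/scene_crop.png

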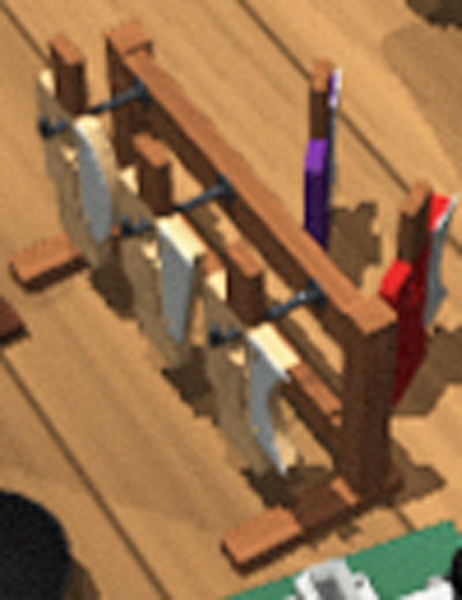

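View pics/top_crop.png

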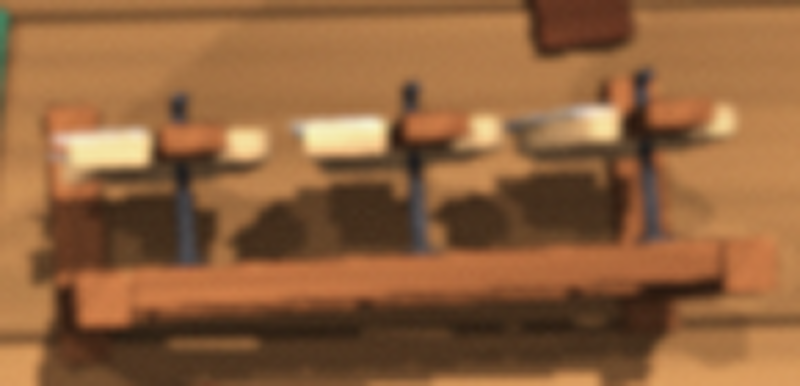

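```bash
cat >> h.py <<'E'
def cloud(c):
    d=c["depth"]; v,u=np.mgrid[0:384,0:512]
    p=np.stack([(u-c["cx"])/c["fx"]*d,-(v-c["cy"])/c["fy"]*d,-d],-1)
    P=np.array(c["pose"]); return p@P[:3,:3].T+P[:3,3]
E
python3 - <<'E'
from h import *
np.set_printoptions(precision=4,suppress=True)
for n in ("scene","top"):
    c=cap(n); W=cloud(c)
    print(n,"table z",np.median(W[(abs(W[...,0]-.8)<.03)&(abs(W[...,1]+.1)<.1)&(c["depth"]>0)][:,2]))
    for t in ["former_centre","former_slant","former_bulge"]:
        r=models.masks_of(n,t)[0]; m=cv2.erode(r["mask"].astype(np.uint8),np.ones((2,2)))>0
        p=W[m&(c["depth"]>0)]; p=p[(p[:,0]>.47)&(p[:,2]>.04)&(p[:,2]<.35)]
        print(t,len(p),np.percentile(p,[2,25,50,75,98],axis=0).round(3).tolist())
        b=p
        A=np.c_[b[:,1:],np.ones(len(b))]; 
        if n=="scene": print("plane x=ay+bz+c",np.linalg.lstsq(A,b[:,0],rcond=None)[0])
    # maps
    for nm,(xa,xb,ya,yb,za) in dict(rack=(.36,.62,-.42,-.02,.03),mach=(.38,.65,-.02,.3,.005)).items():
        m=(W[...,0]>xa)&(W[...,0]<xb)&(W[...,1]>ya)&(W[...,1]<yb)&(W[...,2]>za)&(W[...,2]<.4)&(c["depth"]>0)
        p=W[m]; col=c["img"][m]
        R=2000
        H=np.zeros((int((xb-xa)*R),int((yb-ya)*R),3),np.uint8)
        o=np.argsort(p[:,2])
        for q,cc in zip(p[o],col[o]):
            i=int((xb-q[0])*R); j=int((yb-q[1])*R); cv2.circle(H,(j,i),2,[int(255*min(q[2],.3)/.3)]*3,-1)
        H=cv2.applyColorMap(H,cv2.COLORMAP_JET)
        for k in range(0,int((yb-ya)*100)+1,5): cv2.putText(H,f"{yb-k/100:.2f}",(int(k/100*R),10),0,.35,(255,255,255),1)
        for k in range(0,int((xb-xa)*100)+1,2): cv2.putText(H,f"{xb-k/100:.2f}",(0,int(k/100*R)+4),0,.35,(255,255,255),1)
        cv2.imwrite(f"pics/map_{nm}_{n}.png",H)
E
```

```text
scene table z -0.001854976797481811Traceback (most recent call last):
  File "<stdin>", line 9, in <module>
    return _quantile_unchecked(
        a, q, axis, out, overwrite_input, method, keepdims, weights)
    return _ureduce(a,
                    func=_quantile_ureduce_func,
    ...<5 lines>...
                    overwrite_input=overwrite_input,
                    method=method)
    r = func(a, **kwargs)
    result = _quantile(arr,
                       quantiles=q,
    ...<2 lines>...
                       out=out,
                       weights=wgt)
    slices_having_nans = np.isnan(arr[-1, ...])
                                  ~~~^^^^^^^^^
IndexError: index -1 is out of bounds for axis 0 with size 0
```

Order of detections varies (look-alikes); choose by location.

```bash
cat > m.py <<'E'
from h import *
np.set_printoptions(precision=4,suppress=True)
for n in ("scene","top"):
    c=cap(n); W=cloud(c)
    print(n,"table z",np.median(W[(abs(W[...,0]-.8)<.03)&(abs(W[...,1]+.1)<.1)&(c["depth"]>0)][:,2]))
    for nm,(xa,xb,ya,yb,za) in dict(rack=(.36,.62,-.42,-.02,.03),mach=(.38,.65,-.02,.3,.005)).items():
        m=(W[...,0]>xa)&(W[...,0]<xb)&(W[...,1]>ya)&(W[...,1]<yb)&(W[...,2]>za)&(W[...,2]<.4)&(c["depth"]>0)
        p=W[m]; col=c["img"][m]
        R=2000
        H=np.zeros((int((xb-xa)*R),int((yb-ya)*R),3),np.uint8)
        o=np.argsort(p[:,2])
        for q,cc in zip(p[o],col[o]):
            i=int((xb-q[0])*R); j=int((yb-q[1])*R); cv2.circle(H,(j,i),2,[int(255*min(q[2],.3)/.3)]*3,-1)
        H=cv2.applyColorMap(H,cv2.COLORMAP_JET)
        for k in range(0,int((yb-ya)*100)+1,5): cv2.putText(H,f"{yb-k/100:.2f}",(int(k/100*R),10),0,.35,(255,255,255),1)
        for k in range(0,int((xb-xa)*100)+1,2): cv2.putText(H,f"{xb-k/100:.2f}",(0,int(k/100*R)+4),0,.35,(255,255,255),1)
        cv2.imwrite(f"pics/map_{nm}_{n}.png",H)
    for t in ["former_centre","former_slant","former_bulge"]:
      for r in models.masks_of(n,t):
        m=r["mask"]
        p=W[m&(c["depth"]>0)]; p=p[(p[:,0]>.47)&(p[:,0]<.54)&(p[:,2]>.04)&(p[:,2]<.35)]
        if len(p)<50: continue
        print(t,len(p),np.percentile(p,[2,25,50,75,98],axis=0).round(3).tolist())
        if n=="scene": print("plane x=ay+bz+c",np.linalg.lstsq(np.c_[p[:,1:],np.ones(len(p))],p[:,0],rcond=None)[0])
E
python3 m.py
```

```text
scene table z -0.0017932511751026503
former_centre 642 [[0.497, -0.168, 0.069], [0.507, -0.136, 0.124], [0.511, -0.114, 0.174], [0.512, -0.094, 0.217], [0.514, -0.069, 0.27]]
plane x=ay+bz+c [-0.0522 -0.0145  0.5055]
former_slant 542 [[0.501, -0.282, 0.069], [0.511, -0.253, 0.131], [0.514, -0.232, 0.183], [0.515, -0.215, 0.217], [0.518, -0.189, 0.27]]
plane x=ay+bz+c [-0.0363 -0.0067  0.5054]
former_bulge 479 [[0.505, -0.4, 0.075], [0.515, -0.371, 0.134], [0.518, -0.351, 0.18], [0.519, -0.331, 0.214], [0.521, -0.305, 0.269]]
plane x=ay+bz+c [-0.0297 -0.0167  0.5088]
top table z 0.0014424300699398263
former_centre 288 [[0.498, -0.168, 0.085], [0.5, -0.14, 0.186], [0.503, -0.117, 0.217], [0.507, -0.096, 0.243], [0.512, -0.073, 0.275]]
former_slant 290 [[0.502, -0.286, 0.079], [0.503, -0.255, 0.2], [0.506, -0.238, 0.218], [0.511, -0.221, 0.25], [0.517, -0.196, 0.274]]
former_slant 300 [[0.498, -0.166, 0.084], [0.5, -0.138, 0.172], [0.502, -0.119, 0.217], [0.507, -0.098, 0.24], [0.513, -0.075, 0.275]]
former_bulge 355 [[0.505, -0.412, 0.081], [0.507, -0.376, 0.178], [0.509, -0.354, 0.213], [0.515, -0.334, 0.235], [0.521, -0.312, 0.276]]
```

View pics/map_rack_top.png

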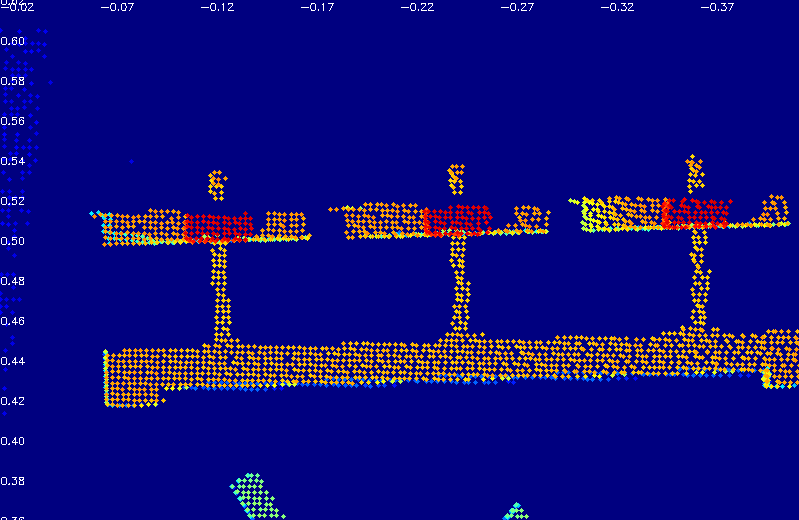

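View pics/map_mach_top.png

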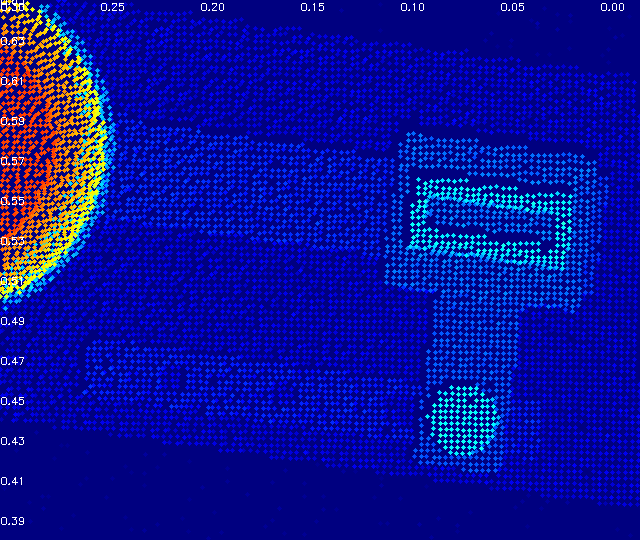

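```bash
cat > m2.py <<'E'
from h import *
np.set_printoptions(precision=4,suppress=True)
for n in ("scene","top"):
    c=cap(n); W=cloud(c); ok=c["depth"]>0; p=W[ok]; col=c["img"][ok].astype(int)
    def box(xa,xb,ya,yb,za,zb): 
        return p[(p[:,0]>xa)&(p[:,0]<xb)&(p[:,1]>ya)&(p[:,1]<yb)&(p[:,2]>za)&(p[:,2]<zb)]
    def rect(q,s):
        r=cv2.minAreaRect((q[:,:2]*1000).astype(np.float32)); print(n,s,len(q),"z",np.median(q[:,2]).round(4),np.percentile(q[:,2],[5,95]).round(4),"rect",np.round(r[0],1),np.round(r[1],1),round(r[2],2))
    rect(box(.47,.54,-.16,-.08,.265,.3),"handletop")
    rect(box(.49,.53,-.18,-.06,.2,.235),"shoulder")
    rect(box(.47,.54,-.28,-.2,.265,.3),"handletop2"); rect(box(.47,.54,-.4,-.32,.265,.3),"handletop3")
    rect(box(.41,.47,-.4,-.05,.18,.26),"rackbar")
    rect(box(.52,.57,-.135,-.105,.19,.26),"hooktip")
    rect(box(.46,.49,-.135,-.105,.19,.26),"rod")
    rect(box(.5,.6,-.01,.13,.06,.12),"lips"); rect(box(.5,.6,-.01,.13,.075,.12),"lipstop")
    rect(box(.5,.6,-.01,.13,.04,.058),"car");
    rect(box(.4,.48,.03,.11,.095,.13),"knob")
    g=p[(col[:,1]>col[:,0]*1.4)&(col[:,1]>col[:,2]*1.1)&(p[:,0]>.35)&(p[:,0]<.7)&(p[:,1]>-.05)&(p[:,1]<.5)&(p[:,2]<.05)&(p[:,2]>0)]
    rect(g,"plate")
    q=box(.43,.72,.15,.5,.235,.26); rect(q,"modeltop")
    q=box(.5,.7,.22,.5,.06,.24); 
    A=np.c_[2*q,np.ones(len(q))]
    for z in (.08,.1,.12,.14,.16,.18,.2):
        s=q[abs(q[:,2]-z)<.008]
        if len(s)>20:
            sol=np.linalg.lstsq(np.c_[2*s[:,:2],np.ones(len(s))],(s[:,:2]**2).sum(1),rcond=None)[0]; print("model circle",z,sol[:2],np.sqrt(sol[2]+sol[0]**2+sol[1]**2))
    y0,y1,x0,x1=(190,260,150,260) if n=="top" else (190,270,255,345)
    im=c["img"][y0:y1,x0:x1,::-1]; s=min(800/(x1-x0),600/(y1-y0))
    cv2.imwrite(f"pics/{n}_mach.png",cv2.resize(im,None,fx=s,fy=s,interpolation=cv2.INTER_CUBIC))
E
python3 m2.py
```

```text
scene handletop 42 z 0.2697 [0.2657 0.2738] rect [ 505.4 -124.8] [13.5 35.5] 7.7
scene shoulder 170 z 0.2149 [0.2018 0.2307] rect [ 513.5 -121.1] [ 32.3 116.2] 4.2
scene handletop2 39 z 0.2693 [0.2661 0.2735] rect [ 510.1 -246.4] [35.8 14.9] 86.06
scene handletop3 35 z 0.2681 [0.2652 0.2728] rect [ 512.1 -363.7] [35.5 14.2] 86.58
scene rackbar 807 z 0.2057 [0.1835 0.2117] rect [ 448.7 -232.2] [ 52.4 334.3] 3.02
scene hooktip 19 z 0.205 [0.1955 0.2148] rect [ 528.4 -124.2] [14.8  9.4] 16.69
scene rod 19 z 0.2006 [0.197 0.205] rect [ 474.  -125.4] [26.1  8.4] 8.15
scene lips 713 z 0.0742 [0.0643 0.1124] rect [538.6  61.4] [103.5  78. ] 83.02
scene lipstop 341 z 0.1018 [0.0772 0.1138] rect [536.4  58.5] [87.1 49.2] 78.26
scene car 143 z 0.0484 [0.0425 0.0566] rect [563.4  78.4] [ 64.4 126.4] 31.92
scene knob 105 z 0.1106 [0.0974 0.1163] rect [439.8  74.2] [35.9 32.1] 61.35
scene plate 4244 z 0.0277 [0.0225 0.0323] rect [535.7 216.2] [500.3 215. ] 82.06
scene modeltop 1585 z 0.2424 [0.2386 0.2461] rect [577.1 336.6] [119.  118.4] 60.96
model circle 0.08 [0.5765 0.3369] 0.0879116715660424
[... 746 characters left out ...]
130.2] [29.2  7.3] 7.59
top lips 785 z 0.0732 [0.0654 0.1139] rect [538.6  52.2] [105.7  79. ] 82.68
top lipstop 336 z 0.1058 [0.0755 0.1156] rect [537.7  55.1] [96.1 73.5] 82.65
top car 156 z 0.0494 [0.0436 0.0567] rect [552.3  63.6] [133.4  93.6] 88.36
top knob 109 z 0.1134 [0.1078 0.1187] rect [440.4  69. ] [34.4 31.7] 43.83
top plate 4395 z 0.0298 [0.0242 0.0353] rect [535.7 213.4] [493.8 212.1] 82.12
top modeltop 1485 z 0.2441 [0.2395 0.2487] rect [577.5 332.3] [119.4 117.5] 89.53
model circle 0.08 [0.578 0.332] 0.08735260468000572
model circle 0.1 [0.5785 0.3267] 0.0757674357491863
model circle 0.18 [0.5782 0.3326] 0.0833566780324049
model circle 0.2 [0.5783 0.3325] 0.07799069431745964
```

```bash
sleep 0
```

```text
(no output)
```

View pics/top_mach.png

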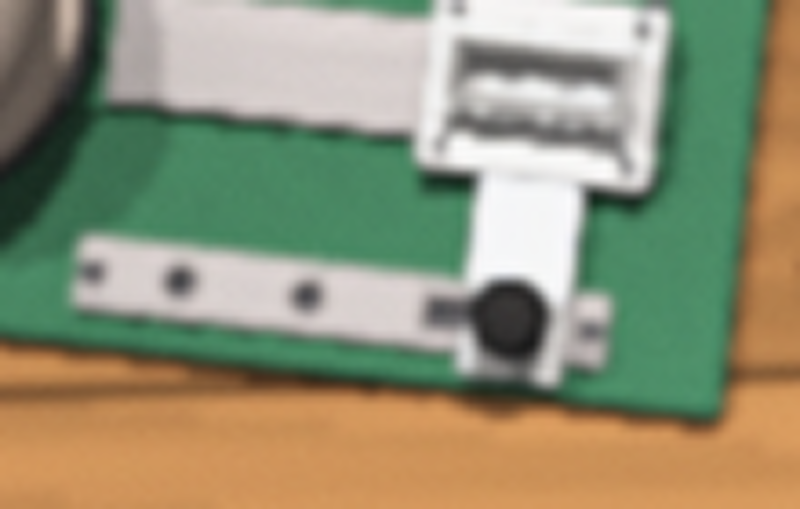

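View pics/scene_mach.png

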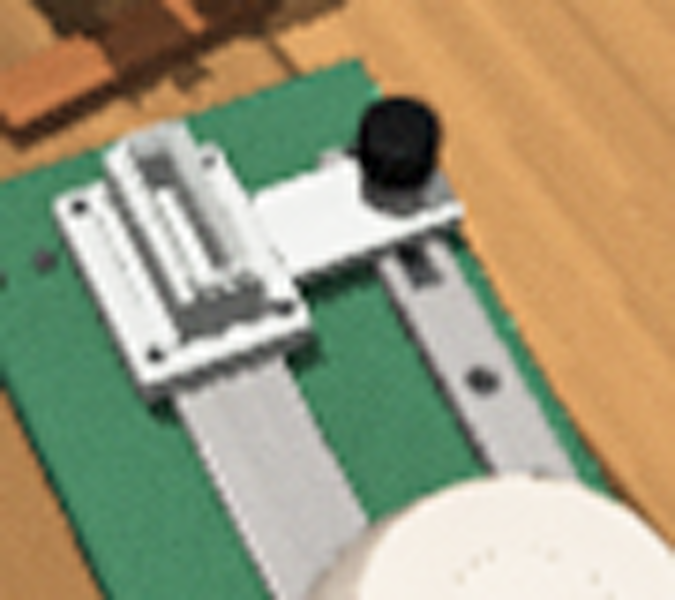

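Call:
send_rows --pt "0 0 -1 0 0 -1 -1" --pt "0 0 -1 0 0 -1 -1" --pt "0 0 -1 0 0 -1 -0.5" --pt "0 0 -1 0 0 -1 0" --pt "0 0 -1 0 0 -1 0" --pt "0 0 -1 0 0 -1 0" --pt "0 0 -1 0 0 -1 0" --pt "0 0 -1 0 0 -1 0"

```text
time_s: 3.5
position: [0.1448, -0.6078, 0.4234]
tcp_rot: [[-0.065, 0.998, 0.0], [0.998, 0.065, 0.0], [0.0, 0.0, -1.0]]
force: [0.3, 0.7, 0.5]
opening: 0.512
```

Call:
send_rows --pt "0.92 0.775 0 0 0 0 0" --pt "0.92 0.775 0 0 0 0 0" --pt "0.92 0.775 0 0 0 0 0" --pt "0.92 0.775 0 0 0 0 0" --pt "0.92 0.775 0 0 0 0 0" --pt "0.92 0.775 0 0 0 0 0" --pt "0.92 0.775 0 0 0 0 0" --pt "0.92 0.775 0 0 0 0 0" --pt "0.92 0.775 0 0 0 0 0" --pt "0.92 0.775 0 0 0 0 0"

```text
time_s: 4.75
position: [0.3251, -0.3659, 0.4227]
tcp_rot: [[-0.059, 0.998, 0.0], [0.998, 0.059, -0.0], [-0.0, 0.0, -1.0]]
force: [0.2, 0.1, -0.2]
opening: 0.497
```

Call:
send_rows --pt "0.92 0.775 0 0 0 0 0" --pt "0.92 0.775 0 0 0 0 0" --pt "0.92 0.775 0 0 0 0 0" --pt "0.92 0.775 0 0 0 0 0" --pt "0.92 0.775 0 0 0 0 0" --pt "0.92 0.775 0 0 0 0 0" --pt "0.92 0.775 0 0 0 0 0" --pt "0.92 0.775 0 0 0 0 0" --pt "0.92 0.775 0 0 0 0 0" --pt "0.92 0.775 0 0 0 0 0" --pt "0 0 0 0 0 0 0"

```text
time_s: 6.12
position: [0.505, -0.1245, 0.4225]
tcp_rot: [[-0.062, 0.998, -0.0], [0.998, 0.062, 0.0], [0.0, -0.0, -1.0]]
force: [-0.7, -0.1, -0.3]
opening: 0.499
```

Run:
```python
from h import *
np.set_printoptions(precision=4,suppress=True)
print(status.read_state())
for n in ("scene","top"):
    c=cap(n); save(c,n+"1.png")
    W=cloud(c); p=W[c["depth"]>0]; g=p[(p[:,2]<.03)&(p[:,2]>-.03)]
    # table plane excluding plate region
    m=(g[:,0]>.3)&(g[:,0]<.85)&(g[:,1]<-.03)&(g[:,1]>-.6)&(abs(g[:,2])<.008); A=np.c_[g[m][:,:2],np.ones(m.sum())]
    print(n,np.linalg.lstsq(A,g[m][:,2],rcond=None)[0])
```

```text
{'time_s': 6.125, 'joint_positions': array([-26.1768,  11.6605,  79.5187,   0.0096,  88.8271, -29.7473]), 'qvel': array([-2.1416, -0.3757,  0.7101, -1.6115,  0.0647, -0.8699]), 'tau': array([  0.8249, -32.0299, -21.7423,   0.2364,   0.0442,   0.0944]), 'position': array([ 0.505 , -0.1245,  0.4225]), 'tcp_rot': array([[-0.0623,  0.9981, -0.    ],
       [ 0.9981,  0.0623,  0.0002],
       [ 0.0002, -0.    , -1.    ]]), 'force': array([-0.7499, -0.0543, -0.2554]), 'moment': array([-0.0286, -0.1328,  0.0049]), 'opening': 0.49865649938279355}
scene [-0.0006  0.0009 -0.0014]
top [ 0.0012  0.0009 -0.0006]
```

View pics/scene1.png

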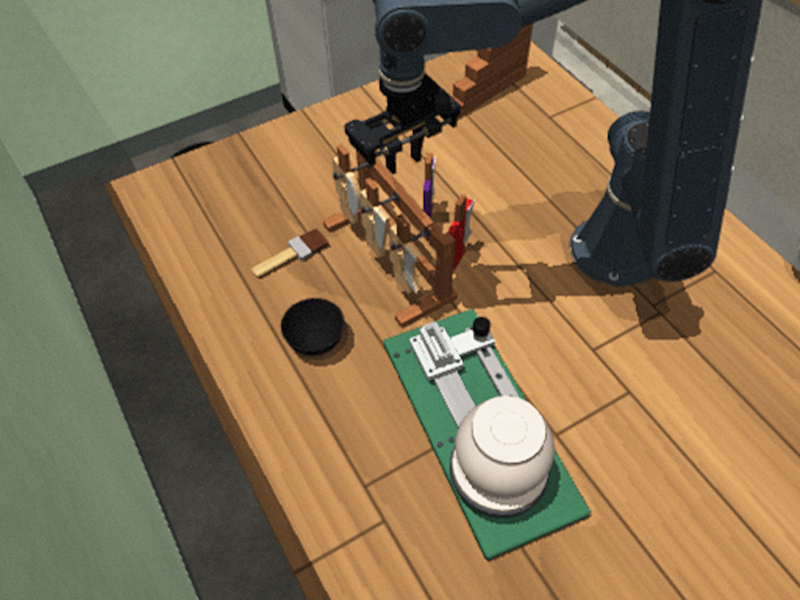

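View pics/top1.png

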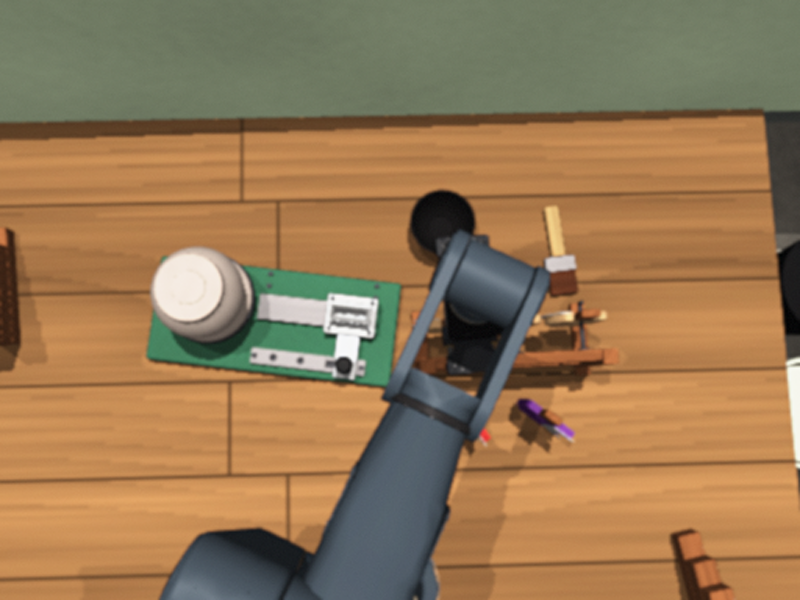

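```bash
cat > fc.py <<'E'
from h import *
np.set_printoptions(precision=2,suppress=True)
s=status.read_state(); R=np.array(s["tcp_rot"]); t=np.array(s["position"])
c=cap("scene"); p=cloud(c)[c["depth"]>0]
q=(p-t)@R*1000
m=(abs(q[:,0])<30)&(abs(q[:,1])<60)&(q[:,2]>-45)&(q[:,2]<20); q=q[m]
for a,b in ((-60,0),(0,60)):
    f=q[(q[:,1]>a)&(q[:,1]<b)]
    print(len(f)); 
    for z in range(-45,10,5):
        g=f[(f[:,2]>=z)&(f[:,2]<z+5)]
        if len(g): print(z,len(g),g.min(0),g.max(0))
E
python3 fc.py
```

```text
91
-45 11 [  3.33 -32.86 -44.86] [ 16.61 -21.67 -40.04]
-40 8 [ -3.94 -35.59 -39.87] [ 13.96 -20.88 -35.04]
-35 11 [ -4.72 -32.54 -34.8 ] [ 15.63 -21.76 -30.08]
-30 10 [ -7.66 -34.67 -29.85] [ 15.76 -22.98 -25.41]
-25 9 [ -0.74 -30.14 -23.93] [ 13.82 -22.74 -20.09]
-20 10 [ -9.65 -29.99 -19.57] [ 15.9  -20.7  -15.03]
-15 13 [ -5.21 -30.55 -13.83] [ 14.97 -20.95 -10.37]
-10 4 [  3.   -24.18  -8.58] [ 13.76 -21.4   -5.07]
-5 10 [ -6.89 -30.73  -4.8 ] [ 13.43 -21.53  -0.13]
0 5 [ -3.84 -31.61   0.15] [ 12.06 -22.07   2.71]
73
-45 2 [ 12.58  25.14 -42.77] [ 14.18  32.63 -41.18]
-40 9 [ -4.4   21.57 -39.88] [ 13.94  35.35 -35.6 ]
-35 9 [ -6.61  21.12 -34.36] [ 15.68  32.34 -30.01]
-30 8 [ -2.34  21.12 -29.95] [ 16.47  32.18 -25.96]
-25 9 [ -4.29  21.75 -24.84] [ 16.59  31.07 -20.29]
-20 5 [ -0.03  21.8  -19.93] [ 12.71  30.57 -15.97]
-15 11 [ -7.44  21.71 -14.5 ] [ 15.61  31.09 -10.42]
-10 9 [-8.59 23.56 -9.69] [14.08 31.52 -5.02]
-5 8 [-6.33 22.21 -4.98] [14.7  30.97 -1.29]
0 3 [10.53 21.47  0.35] [13.21 29.85  3.32]
```

Call:
send_rows --pt "-0.18 0.03 0.9 0 0 0.05 0" --pt "0 0 1 0 0 0 0" --pt "0 0 1 0 0 0 0" --pt "0 0 1 0 0 0 0" --pt "0 0 1 0 0 0 0" --pt "0 0 0 0 0 0 0"

```text
time_s: 7.02
position: [0.5037, -0.1306, 0.2985]
tcp_rot: [[-0.049, 0.999, -0.004], [0.999, 0.049, 0.002], [0.002, -0.004, -1.0]]
force: [-0.4, 0.1, -0.3]
opening: 0.499
```

```bash
python3 fc.py
python3 - <<'E'
from h import *
s=status.read_state(); print(s["position"],s["tcp_rot"],s["force"])
c=cap("scene"); im=c["img"][80:220,200:320,::-1]; cv2.imwrite("pics/g2.png",cv2.resize(im,None,fx=4.2,fy=4.2,interpolation=cv2.INTER_CUBIC))
# handle top in scene now
p=cloud(c)[c["depth"]>0]
R=np.array(s["tcp_rot"]); t=np.array(s["position"]); q=(p-t)@R*1000
for z in (0,5,10,15,20,25):
    m=(abs(q[:,1])<19)&(abs(q[:,0])<40)&(p[:,2]>.255)&(p[:,2]<.285)
print(m.sum(), q[m].min(0),q[m].max(0), p[m].max(0))
E
```

```text
69
-45 7 [-11.14 -33.78 -44.8 ] [ 14.23 -22.24 -42.58]
-40 8 [  3.78 -35.47 -39.68] [ 14.06 -22.99 -35.75]
-35 8 [ -1.47 -34.74 -33.51] [ 14.55 -22.3  -30.4 ]
-30 9 [  2.3  -34.17 -29.76] [ 13.1  -20.44 -26.01]
-25 7 [ -2.65 -32.54 -24.34] [ 15.04 -21.67 -21.1 ]
-20 5 [  4.79 -31.34 -19.48] [ 17.43 -22.23 -16.17]
-15 6 [ -3.19 -29.3  -14.67] [ 12.33 -22.47 -10.08]
-10 11 [ -6.35 -29.88  -9.33] [ 14.92 -21.37  -6.16]
-5 4 [  0.11 -30.38  -4.08] [ 14.22 -21.66  -0.75]
0 4 [  4.15 -31.88   0.12] [ 12.06 -22.6    3.1 ]
48
-45 1 [ 15.28  23.33 -41.26] [ 15.28  23.33 -41.26]
-40 7 [ 11.01  22.95 -38.47] [ 15.41  34.65 -35.16]
-35 2 [ 12.    29.14 -30.84] [ 12.99  31.97 -30.02]
-30 4 [ 10.57  20.64 -27.54] [ 16.01  29.75 -25.68]
-25 8 [ -6.47  21.01 -24.05] [ 14.48  31.06 -21.39]
-20 6 [  2.55  21.99 -18.77] [ 17.22  32.22 -16.08]
-15 5 [ -4.43  28.01 -14.79] [ 17.16  29.59 -10.43]
-10 8 [-3.37 19.87 -8.55] [14.61 30.9  -5.21]
-5 5 [ 5.77 22.62 -4.16] [14.55 28.89 -0.05]
0 2 [-6.07 26.89  0.37] [-3.11 28.47  3.07]
[ 0.50476718 -0.13096023  0.29987601] [[-4.91721230e-02  9.98789335e-01 -1.40246466e-03]
 [ 9.98790184e-01  4.91727992e-02  4.51810038e-04]
 [ 5.20226161e-04 -1.37855148e-03 -9.99998914e-01]] [-0.17771495  0.33845004  0.08969751]
62 [-9.94665824 -7.19136346 25.02768894] [25.01285566  9.10432489 44.35143843] [ 0.51389474 -0.10593043  0.27485335]
```

View pics/g2.png

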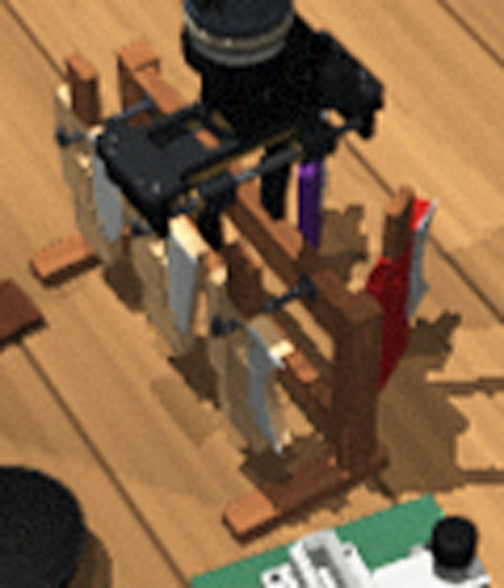

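Call:
send_rows --pt "0.1 0.04 0.9 0 0 0 0" --pt "0 0 0.9 0 0 0 0" --pt "0 0 0.6 0 0 0 0" --pt "0 0 0.36 0 0 0 0" --pt "0 0 0 0 0 0 0" --pt "0 0 0 0 0 0 0"

```text
time_s: 7.88
position: [0.5068, -0.128, 0.2317]
tcp_rot: [[-0.051, 0.999, 0.001], [0.999, 0.051, -0.001], [-0.001, 0.001, -1.0]]
force: [-0.2, -1.2, -0.1]
opening: 0.502
```

Call:
send_rows --pt "0 0 0 0 0 0 1" --pt "0 0 0 0 0 0 1" --pt "0 0 0 0 0 0 1" --pt "0 0 0 0 0 0 1" --pt "0 0 0 0 0 0 1"

```text
time_s: 8.5
position: [0.5061, -0.1277, 0.2311]
tcp_rot: [[-0.051, 0.999, -0.0], [0.999, 0.051, -0.0], [-0.0, -0.0, -1.0]]
force: [-0.2, -0.2, 2.6]
opening: 0.161
```

```bash
cat > st.py <<'E'
from h import *
np.set_printoptions(precision=4,suppress=True)
s=status.read_state(); R=np.array(s["tcp_rot"]); print(s["time_s"],"pos",np.array(s["position"]),"yawx",np.degrees(np.arctan2(R[1,0],R[0,0])).round(2),"z",R[:,2],"F",np.array(s["force"]),"M",np.array(s["moment"]),"open",s["opening"],"j6",s["joint_positions"][5])
E
python3 st.py
```

```text
8.5 pos [ 0.5061 -0.1277  0.2311] yawx 92.9 z [-0.0004 -0.     -1.    ] F [-0.1549 -0.1541  2.5714] M [-0.0149 -0.0109  0.0241] open 0.16102220782686674 j6 -29.329170147416217
```

Call:
send_rows --pt "0 0 -0.3 0 0 0 1" --pt "0 0 -0.4 0 0 0 1" --pt "0 0 -0.22 0 0 0 1" --pt "0 0 0 0 0 0 1"

```text
time_s: 9.0
position: [0.5067, -0.1279, 0.2548]
tcp_rot: [[-0.051, 0.999, 0.001], [0.999, 0.051, -0.001], [-0.001, 0.001, -1.0]]
force: [0.0, 0.2, -3.6]
opening: 0.16
```

```bash
python3 st.py
python3 - <<'E'
from h import *
c=cap("scene"); im=c["img"][80:220,200:320,::-1]; cv2.imwrite("pics/g3.png",cv2.resize(im,None,fx=4.2,fy=4.2,interpolation=cv2.INTER_CUBIC))
E
```

```text
9.0 pos [ 0.5067 -0.1279  0.2548] yawx 92.9 z [ 0.0014 -0.0007 -1.    ] F [ 0.0009  0.2274 -3.6134] M [-0.0055 -0.1089  0.0577] open 0.1601986598311377 j6 -29.32830286955505
```

View pics/g3.png

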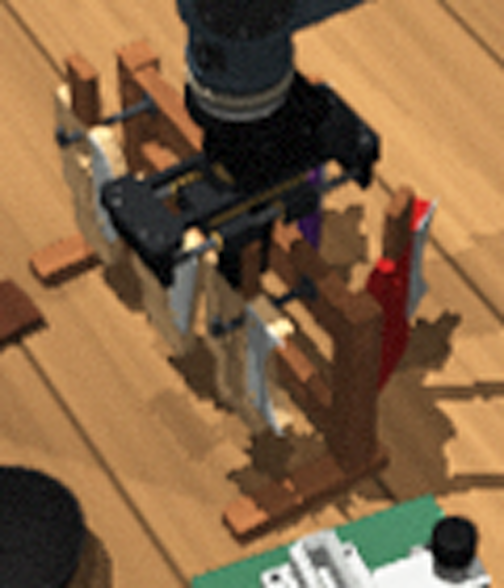

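Call:
send_rows --pt "0 0.3 0 0 0 0 1" --pt "0 0.6 0 0 0 0 1" --pt "0 0.7 0 0 0 0 1" --pt "0 0.7 0 0 0 0 1" --pt "0 0.7 0 0 0 0 1" --pt "0 0 0 0 0 0 1"

```text
time_s: 9.8
position: [0.583, -0.1239, 0.2535]
tcp_rot: [[-0.051, 0.999, 0.001], [0.999, 0.051, -0.0], [-0.0, 0.001, -1.0]]
force: [-0.4, -0.8, -2.2]
opening: 0.159
```

```bash
python3 st.py
python3 - <<'E'
from h import *
c=cap("scene"); im=c["img"][80:230,180:320,::-1]; cv2.imwrite("pics/g4.png",cv2.resize(im,None,fx=4.,fy=4.,interpolation=cv2.INTER_CUBIC))
E
```

```text
9.8 pos [ 0.583  -0.1239  0.2535] yawx 92.95 z [ 0.0009 -0.0002 -1.    ] F [-0.4395 -0.804  -2.1812] M [-0.0271 -0.0469 -0.0421] open 0.15867903484106127 j6 -25.68662142124051
```

View pics/g4.png

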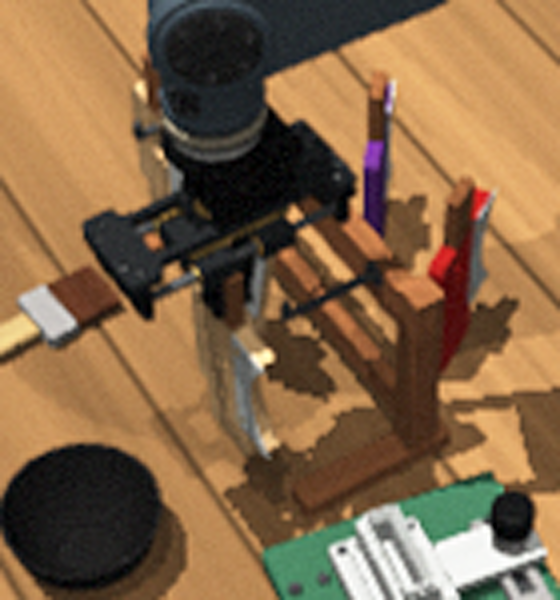

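Call:
send_rows --pt "0 0 -0.6 0 0 0 1" --pt "0 0 -0.8 0 0 0 1" --pt "0 0 -0.9 0 0 0 1" --pt "0 0 -0.9 0 0 0.3 1" --pt "0 0 -0.8 0 0 0.4 1" --pt "0 0 0 0 0 0.395 1"

```text
time_s: 10.6
position: [0.5817, -0.1244, 0.3577]
tcp_rot: [[0.143, 0.99, 0.005], [0.99, -0.143, -0.002], [-0.002, 0.006, -1.0]]
force: [-1.2, 0.1, -2.7]
opening: 0.159
```

Call:
send_rows --pt "0.5 -0.2 0 0 0 0 1" --pt "0.85 -0.35 0 0 0 0 1" --pt "0.85 -0.35 0 0 0 0 1" --pt "0.85 -0.35 0 0 0 0 1" --pt "0.85 -0.35 0 0 0 0 1" --pt "0.85 -0.35 0 0 0 0 1" --pt "0.85 -0.35 0 0 0 0 1" --pt "0.75 -0.33 0 0 0 0 1" --pt "0.5 -0.2 0 0 0 0 1" --pt "0 0 0 0 0 0 1" --pt "0 0 0 0 0 0 1"

```text
time_s: 11.98
position: [0.5355, 0.0551, 0.3541]
tcp_rot: [[0.14, 0.99, 0.0], [0.99, -0.14, -0.001], [-0.001, 0.001, -1.0]]
force: [0.4, 0.7, -3.6]
opening: 0.161
```

```bash
python3 st.py
python3 - <<'E'
from h import *
for n in ("scene","top"):
    c=cap(n); save(c,n+"5.png"); np.savez("/tmp/%s5.npz"%n,W=cloud(c),img=c["img"],d=c["depth"])
E
```

```text
11.975 pos [0.5355 0.0551 0.3541] yawx 81.93 z [ 0.0004 -0.0007 -1.    ] F [ 0.3937  0.7304 -3.5899] M [-0.0132 -0.0836  0.0147] open 0.1606446904434863 j6 2.0692273052693504
```

View pics/scene5.png

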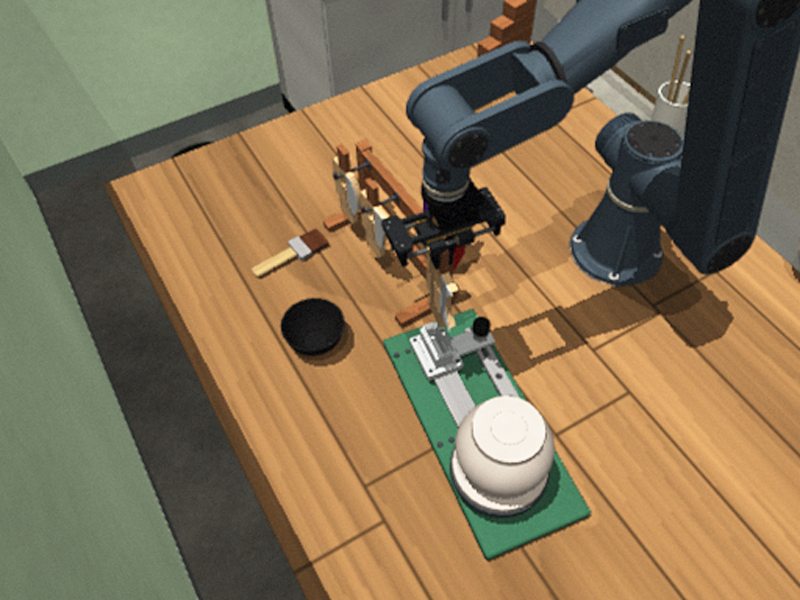

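View pics/top5.png

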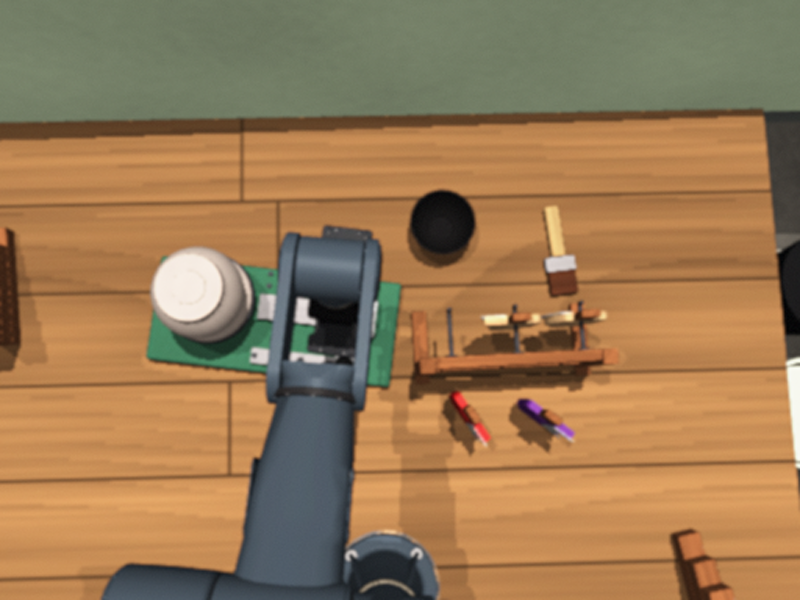

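```bash
cat > pk.py <<'E'
from h import *
import sys
np.set_printoptions(precision=1,suppress=True)
z=np.load("/tmp/scene5.npz"); W=z["W"]; ok=z["d"]>0; p=W[ok]
th=np.radians(-8.03); mx=np.array([np.cos(th),np.sin(th),0]); my=np.array([-np.sin(th),np.cos(th),0])
t=np.array([0.5355,0.0551,0.0]); q=np.stack([(p-t)@mx,(p-t)@my,p[:,2]],1)*1000
f=q[(abs(q[:,0])<15)&(q[:,1]>-60)&(q[:,1]<80)&(q[:,2]>170)&(q[:,2]<345)]
print("former",len(f))
for zz in range(170,345,8):
    g=f[(f[:,2]>=zz)&(f[:,2]<zz+8)]
    if len(g): print(zz,len(g),"y",g[:,1].min(),g[:,1].max(),"x",np.percentile(g[:,0],[5,50,95]))
face=f[(f[:,0]>3)]
print("plane",np.linalg.lstsq(np.c_[face[:,1:]-[0,250],np.ones(len(face))],face[:,0],rcond=None)[0])
k=q[(abs(q[:,0])<45)&(q[:,1]>-70)&(q[:,1]<70)&(q[:,2]>40)&(q[:,2]<125)]
S=6
H=np.zeros((90*S,140*S,3),np.uint8)
for a in k[np.argsort(k[:,2])]:
    cv2.circle(H,(int((70-a[1])*S),int((45-a[0])*S)),4,[int((a[2]-40)/80*255)]*3,-1)
H=cv2.applyColorMap(H,cv2.COLORMAP_JET)
for v in range(-60,61,10): cv2.putText(H,str(v),(int((70-v)*S),10),0,.35,(255,255,255),1); cv2.line(H,(int((70-v)*S),0),(int((70-v)*S),540),(90,90,90),1)
for v in range(-40,41,10): cv2.putText(H,str(v),(0,int((45-v)*S)),0,.35,(255,255,255),1);cv2.line(H,(0,int((45-v)*S)),(839,int((45-v)*S)),(90,90,90),1)
cv2.imwrite("pics/pk.png",cv2.resize(H,(800,514)))
E
python3 pk.py
```

```text
former 566
178 6 y -27.227696890297327 28.839585341181724 x [2.8 4.1 4.5]
186 15 y -25.562045761174907 32.29090148913403 x [-0.9  4.9  6.2]
194 13 y -27.32992634716165 32.33889467730106 x [-0.1  4.9  6. ]
202 17 y -22.99844586128277 33.34980307674592 x [2.7 5.2 6.8]
210 21 y -25.277807389385092 32.08463702239413 x [3.9 5.2 6.2]
218 9 y -25.440692215297396 57.34285891176966 x [-1.4  5.   6. ]
226 29 y -34.057962568742425 62.39717356498838 x [-6.4  5.5  7.2]
234 43 y -42.52127205067337 63.03333670675582 x [-5.8  5.3  7.9]
242 35 y -42.47727464629052 51.778732268163324 x [-6.8  5.   7.3]
250 37 y -43.14006961559274 49.00311489921654 x [-5.2  4.7  7.4]
258 32 y -44.123301862809384 45.47781674885465 x [-5.   4.8  7.9]
266 28 y -43.94868737234557 45.56418426395187 x [-5.   4.5  7. ]
274 30 y -43.39986755593928 43.0895195079931 x [-4.7  5.4  8.1]
282 46 y -45.30389276084018 43.44068894837799 x [-6.   4.2  7.9]
290 23 y -43.54806198088009 42.81194612699499 x [-2.1  5.4  7.6]
298 17 y -33.914171930367985 45.29110656254765 x [-0.3  5.4  8.5]
306 19 y -36.16314381912721 47.070825150233794 x [-0.6  6.3  8.1]
314 17 y -38.22309012059979 51.28674905128199 x [4.8 6.2 7.8]
322 25 y -36.846152511573436 55.078650195872655 x [5.3 6.8 9.4]
330 44 y -38.010289888981866 60.208629521133304 x [-8.6  4.2  8. ]
338 60 y 4.028265857352457 65.90193558417101 x [-6.6  1.3  6.9]
plane [0.  0.  5.5]
```

View pics/pk.png

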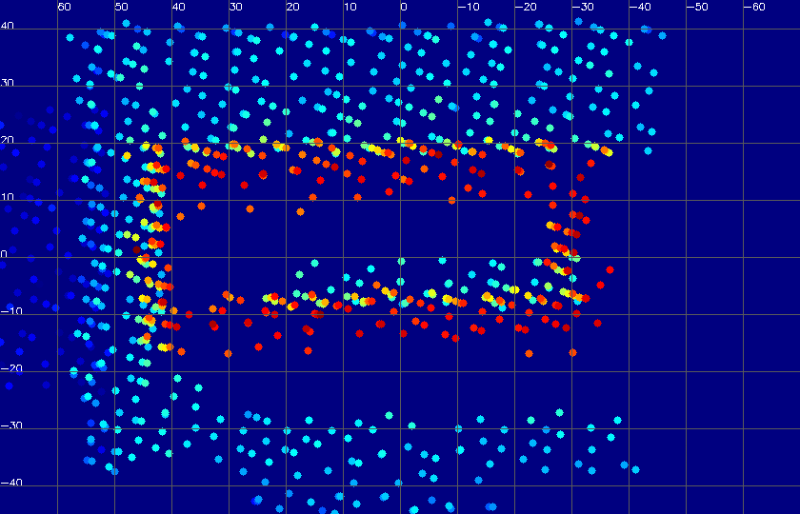

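Call:
send_rows --pt "0.04 0.02 0.6 0 0 0 1" --pt "0 0 0.8 0 0 0 1" --pt "0 0 0.6 0 0 0 1" --pt "0 0 0.2 0 0 0 1" --pt "0 0 0 0 0 0 1" --pt "0 0 0 0 0 0 1"

```text
time_s: 12.82
position: [0.5363, 0.0564, 0.2997]
tcp_rot: [[0.14, 0.99, 0.002], [0.99, -0.14, -0.0], [0.0, 0.002, -1.0]]
force: [0.6, 0.7, -2.8]
opening: 0.154
```

```bash
python3 st.py
cat > pk2.py <<'E'
from h import *
import sys
np.set_printoptions(precision=2,suppress=True)
N=4
cs=[cap("scene") for _ in range(N)]
s=status.read_state(); t=np.array(s["position"])*[1,1,0]; 
th=np.radians(-8.03); mx=np.array([np.cos(th),np.sin(th),0]); my=np.array([-np.sin(th),np.cos(th),0])
P=np.concatenate([cloud(c)[c["depth"]>0] for c in cs])
q=np.stack([(P-t)@mx,(P-t)@my,P[:,2]],1)*1000
np.save("/tmp/q.npy",q)
zt=s["position"][2]*1000
f=q[(abs(q[:,0])<14)&(q[:,1]>-24)&(q[:,1]<22)&(q[:,2]>zt-160)&(q[:,2]<zt-60)]
for zz in range(int(zt-190),int(zt-15),10):
    g=q[(abs(q[:,0])<14)&(q[:,2]>=zz)&(q[:,2]<zz+10)&(q[:,1]>-60)&(q[:,1]<80)]
    h=g[(g[:,1]>-24)&(g[:,1]<22)]
    if len(h)>3: print(zz,len(g),"y",np.percentile(g[:,1],[1,99]),"x mid",np.percentile(h[:,0],[10,50,90]))
m=np.ones(len(f),bool)
for _ in range(6):
    k=np.linalg.lstsq(np.c_[f[m][:,1]-0,f[m][:,2]-zt+110,np.ones(m.sum())],f[m][:,0],rcond=None)[0]
    r=f[:,0]-np.c_[f[:,1],f[:,2]-zt+110,np.ones(len(f))]@k; m=abs(r)<max(1.0,2*np.median(abs(r[m])))
print("face plane dx/dy,dx/dz,x@",k,m.sum(),np.std(r[m]))
# pocket walls
w=q[(q[:,1]>-20)&(q[:,1]<35)&(q[:,2]>78)&(q[:,2]<108)]
for a,b,nm in ((14,26,"outer +x wall"),(-14,-3,"inner -x wall")):
    g=w[(w[:,0]>a)&(w[:,0]<b)]; print(nm,len(g),np.percentile(g[:,0],[10,50,90]), [np.median(g[abs(g[:,2]-z)<5][:,0]) for z in (83,93,103)])
w=q[(q[:,0]>-6)&(q[:,0]<12)&(q[:,2]>80)&(q[:,2]<108)]
for a,b,nm in ((36,52,"+y outer"),(-40,-20,"-y inner")):
    g=w[(w[:,1]>a)&(w[:,1]<b)]; print(nm,len(g),np.percentile(g[:,1],[10,50,90]))
l=q[(q[:,2]>110)&(q[:,2]<122)&(abs(q[:,0]-2)<30)&(abs(q[:,1]-4)<55)]; l2=l[(l[:,0]>6)|(l[:,0]<-6)]
print("lip z",np.percentile(l[:,2],[50,90]),"x",np.percentile(l[:,0],[1,99]),"y",np.percentile(l[:,1],[1,99]))
c=cs[0]; im=c["img"][140:250,240:340,::-1]; cv2.imwrite("pics/pk2.png",cv2.resize(im,None,fx=5.4,fy=5.4,interpolation=cv2.INTER_CUBIC))
E
python3 pk2.py
```

```text
12.825 pos [0.5363 0.0564 0.2997] yawx 81.94 z [ 0.0016 -0.0002 -1.    ] F [ 0.6392  0.7085 -2.756 ] M [-0.0147 -0.1224 -0.0051] open 0.15448361800209176 j6 2.1806888647754317
109 124 y [-36.73  44.98] x mid [-8.95 12.61 13.44]
119 6 y [ 0.32 39.8 ] x mid [4.37 4.78 5.06]
129 59 y [-22.53  32.58] x mid [4.5  5.37 6.11]
139 70 y [-22.58  33.41] x mid [4.77 5.69 6.42]
149 74 y [-23.42  33.17] x mid [4.82 5.66 6.28]
159 57 y [-24.61  40.78] x mid [4.73 5.51 6.37]
169 123 y [-41.91  65.05] x mid [4.56 5.43 6.14]
179 177 y [-40.01  60.75] x mid [4.81 5.53 6.37]
189 164 y [-40.94  53.47] x mid [4.96 5.77 6.55]
199 145 y [-39.34  46.9 ] x mid [4.93 5.92 6.81]
209 157 y [-43.01  44.47] x mid [4.86 5.69 6.65]
219 138 y [-41.75  42.74] x mid [0.25 5.2  6.41]
229 158 y [-43.3   42.63] x mid [-2.33  3.84  6.5 ]
239 87 y [-43.54  43.47] x mid [-0.51  4.56  6.26]
249 107 y [-44.87  47.25] x mid [2.53 4.66 6.23]
259 88 y [-43.99  50.97] x mid [4.42 5.45 6.74]
269 91 y [-40.98  58.74] x mid [4.79 5.69 6.58]
279 343 y [ 6.19 62.99] x mid [-4.72  3.25  5.52]
face plane dx/dy,dx/dz,x@ [0.01 0.   5.66] 394 0.5018393879822152
outer +x wall 212 [15.21 18.46 19.56] [np.float64(18.834944341130917), np.float64(18.73013059608489), np.float64(17.2066112358723)]
inner -x wall 88 [-9.48 -7.91 -6.57] [np.float64(-7.3672640221865375), np.float64(-7.843155545743624), np.float64(-8.280581338416928)]
+y outer 116 [39.91 42.15 43.98]
-y inner 72 [-33.61 -30.59 -27.14]
lip z [112.35 115.66] x [-13.36  17.33] y [-35.17  44.75]
```

View pics/pk2.png

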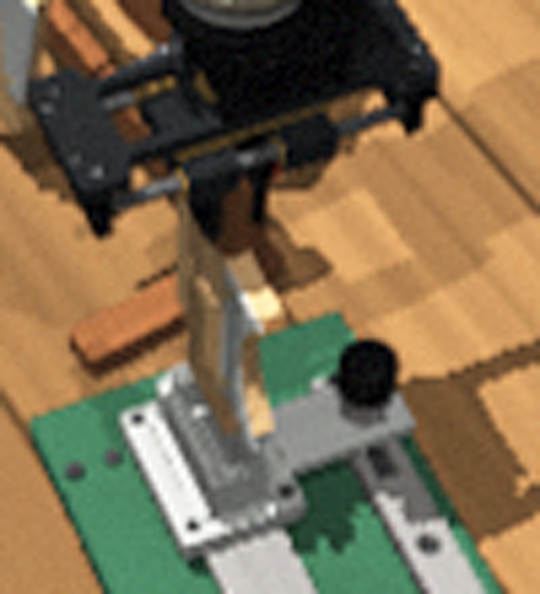

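Run:
```python
import numpy as np
np.set_printoptions(precision=1,suppress=True)
q=np.load("/tmp/q.npy")
f=q[abs(q[:,0]-5.6)<1.5]
for a,b in ((128,160),(168,176),(176,190),(190,225),(225,240)):
    g=np.sort(f[(f[:,2]>a)&(f[:,2]<b)&(f[:,1]>-60)&(f[:,1]<80)][:,1]); print(a,b,len(g),g[:8],g[-8:])
l=q[(q[:,2]>111)&(q[:,2]<118)&(abs(q[:,0]-2)<30)&(abs(q[:,1]-4)<55)]
l=l[(l[:,0]>9.5)|(l[:,0]<-7)|(l[:,1]>35)|(l[:,1]<-30)]
print(len(l)); 
for i in (0,1): g=np.sort(l[:,i]); print(g[:8],g[-8:])
b=q[(q[:,2]>66)&(q[:,2]<78)&(q[:,0]>22)&(q[:,0]<60)&(abs(q[:,1])<80)]; print("base plate z",np.median(b[:,2])); g=np.sort(b[:,1]); print(g[:10],g[-10:]); g=np.sort(b[:,0]); print(g[-10:])
k=q[(q[:,2]>111)&(q[:,2]<120)&(abs(q[:,0]+96)<30)&(abs(q[:,1])<30)]; print("knob",len(k),np.sort(k[:,0])[[0,1,2,-3,-2,-1]],np.sort(k[:,1])[[0,1,2,-3,-2,-1]],np.median(k,axis=0))
```

```text
128 160 185 [-23.8 -23.3 -23.2 -22.8 -22.6 -22.5 -22.4 -22.3] [31.  31.1 31.4 31.9 32.  32.5 33.  33.3]
168 176 48 [-40.5 -23.7 -23.3 -23.3 -23.1 -21.3 -17.2 -17. ] [14.7 14.8 32.2 45.  46.2 52.5 59.8 59.9]
176 190 99 [-40.2 -39.9 -39.2 -39.  -38.4 -38.3 -37.7 -35.8] [56.3 57.6 58.1 58.2 58.8 64.7 65.1 65.9]
190 225 270 [-42.4 -42.4 -41.8 -41.6 -41.5 -40.6 -40.6 -40.5] [47.2 48.3 48.5 48.7 49.4 49.5 50.2 50.9]
225 240 100 [-43.5 -43.1 -42.6 -42.5 -41.8 -41.6 -41.4 -40.8] [25.  26.2 27.1 40.4 40.4 41.1 41.4 41.5]
120
[-13.5 -13.3 -12.5 -12.1 -11.7 -11.6 -11.4 -11.3] [16.  16.  16.  16.3 16.7 17.  17.3 20.3]
[-35.9 -34.5 -33.8 -33.8 -33.7 -33.7 -32.8 -32.5] [41.8 41.9 42.3 42.3 42.6 42.7 43.6 46. ]
base plate z 69.1277968106715
[-46.4 -45.5 -45.4 -45.  -44.7 -44.1 -43.8 -43.6 -43.6 -43.3] [51.7 51.7 51.9 52.3 52.5 52.6 52.9 53.5 54.1 56.8]
[40.1 40.2 40.2 40.3 40.6 40.6 40.6 40.6 40.8 41.2]
knob 194 [-114.1 -113.9 -113.1  -83.6  -83.   -82.8] [-11.8 -10.8 -10.   18.5  18.7  20.1] [-98.1   4.6 113.7]
```

Call:
send_rows --pt "0.04 0.1 0.2 0 0 0 1" --pt "0 0 0.3 0 0 0 1" --pt "0 0 0.2 0 0 0 1" --pt "0 0 0 0 0 0 1" --pt "0 0 0 0 0 0 1"

```text
time_s: 13.65
position: [0.5385, 0.0571, 0.2816]
tcp_rot: [[0.14, 0.99, 0.0], [0.99, -0.14, 0.0], [0.0, 0.0, -1.0]]
force: [0.3, -0.1, -2.2]
opening: 0.159
```

```bash
python3 st.py
python3 - <<'E'
from h import *
c=cap("scene"); im=c["img"][150:240,250:330,::-1]; cv2.imwrite("pics/g6.png",cv2.resize(im,None,fx=6.6,fy=6.6,interpolation=cv2.INTER_CUBIC))
E
```

```text
13.65 pos [0.5385 0.0571 0.2816] yawx 81.94 z [ 0.0001  0.     -1.    ] F [ 0.3394 -0.1378 -2.1649] M [-0.0244 -0.0669  0.05  ] open 0.15930850591322449 j6 2.2780216070725037
```

View pics/g6.png

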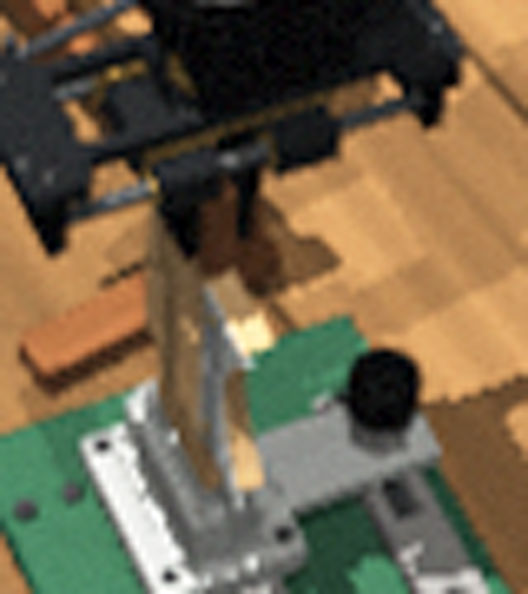

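Centred over the pocket by eye; lower in small steps, watching force.

Call:
send_rows --pt "0 0 0.12 0 0 0 1" --pt "0 0 0.12 0 0 0 1" --pt "0 0 0.12 0 0 0 1" --pt "0 0 0 0 0 0 1"

```text
time_s: 14.2
position: [0.5382, 0.0571, 0.2722]
tcp_rot: [[0.14, 0.99, -0.001], [0.99, -0.14, 0.0], [0.0, -0.001, -1.0]]
force: [0.4, 0.0, -2.3]
opening: 0.158
```

```bash
python3 st.py
```

```text
14.2 pos [0.5382 0.0571 0.2722] yawx 81.94 z [-0.0008  0.0001 -1.    ] F [ 0.3606  0.0281 -2.2848] M [-0.0102 -0.0826  0.0044] open 0.15798473534882337 j6 2.2754157370498147
```

Call:
send_rows --pt "0 0 0.12 0 0 0 1" --pt "0 0 0.12 0 0 0 1" --pt "0 0 0 0 0 0 1"

```text
time_s: 14.58
position: [0.5382, 0.0571, 0.2662]
tcp_rot: [[0.14, 0.99, -0.0], [0.99, -0.14, 0.0], [-0.0, -0.001, -1.0]]
force: [-0.6, -0.4, -2.1]
opening: 0.16
```

```bash
python3 st.py
```

```text
14.575 pos [0.5382 0.0571 0.2662] yawx 81.95 z [-0.0005  0.0001 -1.    ] F [-0.5618 -0.3797 -2.1496] M [-0.0151 -0.0604 -0.0089] open 0.15964402435722033 j6 2.2751541267681143
```

Call:
send_rows --pt "0 0 0.15 0 0 0 1" --pt "0 0 0.15 0 0 0 1" --pt "0 0 0.15 0 0 0 1" --pt "0 0 0.15 0 0 0 1" --pt "0 0 0 0 0 0 1"

```text
time_s: 15.2
position: [0.5383, 0.0571, 0.2512]
tcp_rot: [[0.14, 0.99, -0.001], [0.99, -0.14, 0.0], [-0.0, -0.001, -1.0]]
force: [-0.2, 0.4, -2.3]
opening: 0.162
```

```bash
python3 st.py
python3 - <<'E'
from h import *
c=cap("scene"); im=c["img"][150:240,250:330,::-1]; cv2.imwrite("pics/g7.png",cv2.resize(im,None,fx=6.6,fy=6.6,interpolation=cv2.INTER_CUBIC))
E
```

```text
15.2 pos [0.5383 0.0571 0.2512] yawx 81.95 z [-0.0005  0.0001 -1.    ] F [-0.2097  0.438  -2.3071] M [ 0.0236 -0.0748  0.0047] open 0.1617973124259931 j6 2.276521114504366
```

View pics/g7.png

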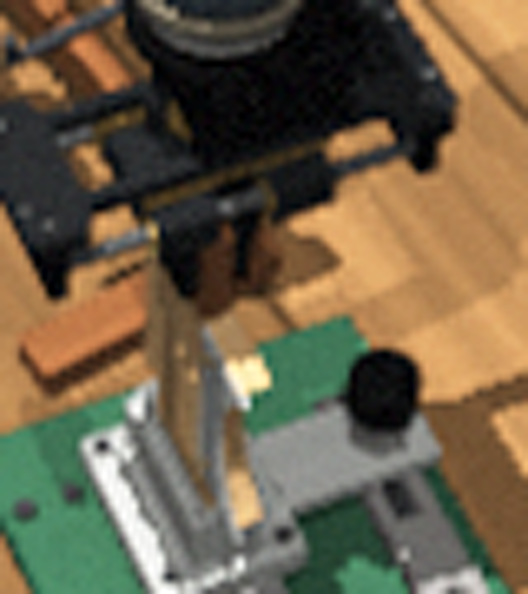

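Call:
send_rows --pt "0 0 0.12 0 0 0 1" --pt "0 0 0.12 0 0 0 1" --pt "0 0 0 0 0 0 1"

```text
time_s: 15.62
position: [0.5382, 0.0571, 0.2453]
tcp_rot: [[0.14, 0.99, -0.001], [0.99, -0.14, 0.0], [-0.0, -0.001, -1.0]]
force: [0.2, 0.4, -1.8]
opening: 0.156
```

Call:
send_rows --pt "0 0 0.08 0 0 0 1" --pt "0 0 0.08 0 0 0 1" --pt "0 0 0 0 0 0 1"

```text
time_s: 16.0
position: [0.5385, 0.0571, 0.2422]
tcp_rot: [[0.14, 0.99, 0.001], [0.99, -0.14, -0.0], [-0.0, 0.001, -1.0]]
force: [-0.6, 0.1, 2.9]
opening: 0.156
```

Call:
send_rows --pt "0 0 0.08 0 0 0 1" --pt "0 0 0.06 0 0 0 1" --pt "0 0 0 0 0 0 1"

```text
time_s: 16.38
position: [0.5391, 0.057, 0.2421]
tcp_rot: [[0.14, 0.99, 0.003], [0.99, -0.14, -0.001], [-0.0, 0.003, -1.0]]
force: [-4.7, 0.8, 20.5]
opening: 0.158
```

```bash
python3 st.py
python3 - <<'E'
from h import *
c=cap("scene"); im=c["img"][150:240,250:330,::-1]; cv2.imwrite("pics/g8.png",cv2.resize(im,None,fx=6.6,fy=6.6,interpolation=cv2.INTER_CUBIC))
s=status.read_state(); t=np.array(s["position"])*[1,1,0]
th=np.radians(-8.03); mx=np.array([np.cos(th),np.sin(th),0]); my=np.array([-np.sin(th),np.cos(th),0])
P=cloud(c)[c["depth"]>0]; q=np.stack([(P-t)@mx,(P-t)@my,P[:,2]],1)*1000
l=q[(q[:,2]>108)&(q[:,2]<118)&(abs(q[:,0])<25)&(abs(q[:,1]-4)<50)]; print("lip z",np.percentile(l[:,2],[50,90,97]))
f=q[(q[:,0]>2)&(q[:,0]<11)&(q[:,1]<-32)&(q[:,1]>-45)&(q[:,2]>100)&(q[:,2]<160)]; print("body underside low z at y<-32",np.sort(f[:,2])[:6])
f=q[(q[:,0]>2)&(q[:,0]<11)&(q[:,1]>36)&(q[:,1]<70)&(q[:,2]>100)&(q[:,2]<160)]; print(np.sort(f[:,2])[:6])
E
```

```text
16.375 pos [0.5391 0.057  0.2421] yawx 81.97 z [ 0.0031 -0.0007 -1.    ] F [-4.7308  0.803  20.5232] M [0.0693 1.4653 0.0481] open 0.15833870813710182 j6 2.2766896609463063
lip z [112.73500334 115.30171195 116.53853317]
body underside low z at y<-32 [104.79936759 110.35569482 112.73500334 115.30519841 115.43860413
 124.76060012]
[100.33194866 100.62870531 103.80943586 106.47821526 107.98098137
 112.2406769 ]
```

View pics/g8.png

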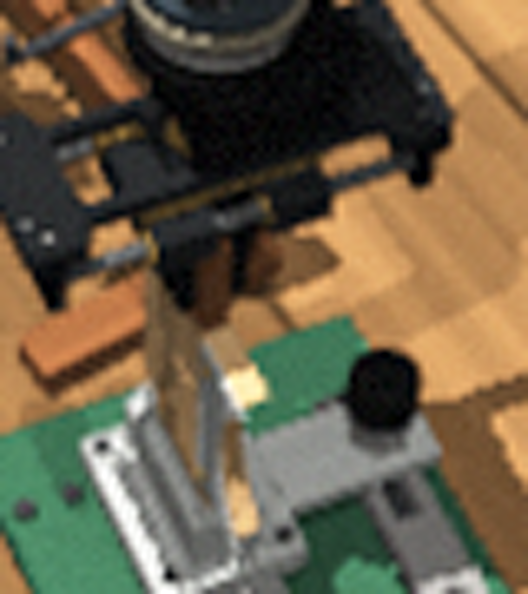

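Call:
send_rows --pt "0 0 -0.1 0 0 0 1" --pt "0 0 -0.02 0 0 0 1" --pt "0 0 0 0 0 0 1"

```text
time_s: 16.8
position: [0.5388, 0.057, 0.2422]
tcp_rot: [[0.14, 0.99, 0.001], [0.99, -0.14, -0.0], [-0.0, 0.001, -1.0]]
force: [-0.9, -0.1, 7.3]
opening: 0.154
```

```bash
python3 st.py
```

```text
16.8 pos [0.5388 0.057  0.2422] yawx 81.95 z [ 0.0013 -0.0002 -1.    ] F [-0.8763 -0.1243  7.2993] M [ 0.0027  0.4965 -0.0009] open 0.15426516975381024 j6 2.2758896912354167
```

Call:
send_rows --pt "0 0 0 0 0 0 0.4" --pt "0 0 0 0 0 0 0.2" --pt "0 0 0 0 0 0 0.2" --pt "0 0 0 0 0 0 0.2"

```text
time_s: 17.3
position: [0.5383, 0.0571, 0.2408]
tcp_rot: [[0.14, 0.99, -0.0], [0.99, -0.14, 0.0], [-0.0, -0.0, -1.0]]
force: [0.5, 0.0, -0.2]
opening: 0.388
```

```bash
python3 st.py; python3 pk2.py
python3 - <<'E'
from h import *
c=cap("scene"); im=c["img"][150:240,250:330,::-1]; cv2.imwrite("pics/g9.png",cv2.resize(im,None,fx=6.6,fy=6.6,interpolation=cv2.INTER_CUBIC))
E
```

```text
17.3 pos [0.5383 0.0571 0.2408] yawx 81.94 z [-0.0004  0.0001 -1.    ] F [ 0.4562  0.0351 -0.1516] M [-0.0447 -0.1174  0.0186] open 0.38834873634354344 j6 2.278224892848199
90 44 y [-32.31  44.15] x mid [ 3.78  4.89 11.31]
100 194 y [-38.08  42.07] x mid [ 4.81  8.34 13.26]
110 162 y [-41.86  59.35] x mid [ 4.96 10.33 13.16]
120 175 y [-40.21  62.76] x mid [4.41 5.43 6.39]
130 155 y [-43.19  57.26] x mid [4.35 5.11 6.16]
140 144 y [-42.12  51.81] x mid [4.32 5.29 6.58]
150 125 y [-42.56  44.79] x mid [4.31 5.39 6.86]
160 126 y [-45.16  44.75] x mid [4.18 5.5  6.64]
170 149 y [-40.33  42.82] x mid [-2.41  3.16  5.99]
180 62 y [-22.08  43.73] x mid [-1.96  4.57  6.97]
190 59 y [-14.89  46.79] x mid [0.28 5.07 6.32]
200 44 y [-11.63  49.18] x mid [3.26 5.06 6.38]
210 67 y [-10.25  55.77] x mid [4.36 5.19 6.05]
220 334 y [-8.03 62.77] x mid [-5.58  4.77  6.05]
face plane dx/dy,dx/dz,x@ [ 0.02 -0.01  5.56] 261 0.5559880232920628
outer +x wall 187 [14.62 16.34 17.37] [np.float64(16.562218740356233), np.float64(16.508151110422446), np.float64(15.750887567716624)]Traceback (most recent call 
[... 181 characters left out ...]
3)])
                                                ~~~~~~~~~~~~~^^^^^^^^^^^^^^^^^^^
    return _quantile_unchecked(
        a, q, axis, out, overwrite_input, method, keepdims, weights)
    return _ureduce(a,
                    func=_quantile_ureduce_func,
    ...<5 lines>...
                    overwrite_input=overwrite_input,
                    method=method)
    r = func(a, **kwargs)
    result = _quantile(arr,
                       quantiles=q,
    ...<2 lines>...
                       out=out,
                       weights=wgt)
    slices_having_nans = np.isnan(arr[-1, ...])
                                  ~~~^^^^^^^^^
IndexError: index -1 is out of bounds for axis 0 with size 0
```

View pics/g9.png

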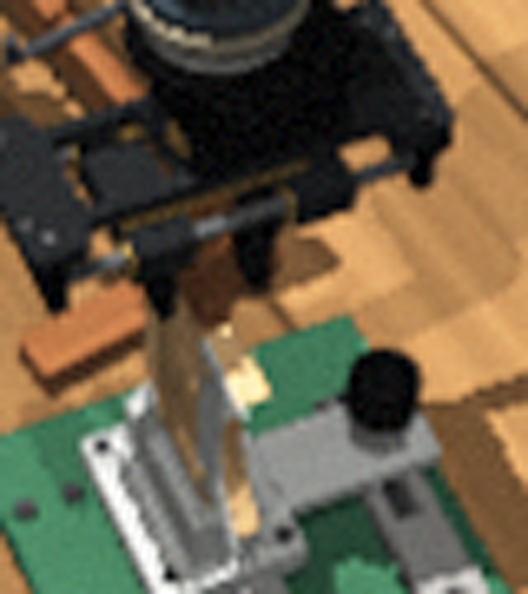

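Call:
send_rows --pt "0 0 -0.5 0 0 0 0.2" --pt "0 0 -0.9 0 0 0 0.2" --pt "0 0 -1 0 0 0 0.2" --pt "0 0 -1 0 0 0 0.2" --pt "0 0 -1 0 0 0 0.2" --pt "0 0 -0.6 0 0 0 -0.3"

```text
time_s: 18.3
position: [0.5389, 0.0571, 0.3684]
tcp_rot: [[0.14, 0.99, 0.003], [0.99, -0.14, -0.0], [0.0, 0.003, -1.0]]
force: [-0.3, -0.3, -0.1]
opening: 0.446
```

Call:
send_rows --pt "0 -0.8 0 0 0 0 -0.3" --pt "0 -0.8 0 0 0 0 -0.3" --pt "0 -0.8 0 0 0 0 -0.3" --pt "0 -0.8 0 0 0 0.2 -0.3" --pt "0 -0.8 0 0 0 0.3 -0.3" --pt "0 0 0 0 0 1 -0.3" --pt "0 0 0 0 0 1 -0.3" --pt "0 0 0 0 0 1 -0.3" --pt "0 0 0 0 0 1 -0.3" --pt "0 0 0 0 0 1 -0.3" --pt "0 0 0 0 0 1 -0.3" --pt "0 0 0 0 0 0.5 -0.3"

```text
time_s: 19.8
position: [0.4393, 0.0718, 0.3662]
tcp_rot: [[0.979, 0.204, -0.0], [0.204, -0.979, 0.0], [-0.0, -0.0, -1.0]]
force: [0.2, -0.3, 0.3]
opening: 0.649
```

```bash
cat > k.py <<'E'
from h import *
np.set_printoptions(precision=1,suppress=True)
th=np.radians(-8.03); mx=np.array([np.cos(th),np.sin(th),0]); my=np.array([-np.sin(th),np.cos(th),0])
t=np.array([.4394,.0711,0])
for n in ("scene","top"):
    c=cap(n); save(c,n+"k.png")
    P=cloud(c)[c["depth"]>0]; q=np.stack([(P-t)@mx,(P-t)@my,P[:,2]],1)*1000
    k=q[(q[:,2]>105)&(q[:,2]<122)&(abs(q[:,0])<30)&(abs(q[:,1])<30)]
    if len(k)>10: print(n,"knob",len(k),np.sort(k[:,0])[[0,1,2,-3,-2,-1]],np.sort(k[:,1])[[0,1,2,-3,-2,-1]],np.percentile(k[:,2],[10,50,90,98]))
    f=q[(abs(q[:,0]-100)<25)&(abs(q[:,1]-8)<70)&(q[:,2]>125)&(q[:,2]<300)]
    print("former",len(f),np.percentile(f,[2,50,98],axis=0) if len(f) else 0)
    u=q[(abs(q[:,0]-100)<25)&(abs(q[:,1])<25)&(q[:,2]>265)&(q[:,2]<300)]
    print("handle top",len(u),u.max(0) if len(u) else 0,np.median(u,axis=0) if len(u) else 0)
E
python3 st.py; python3 k.py
```

```text
19.8 pos [0.4393 0.0718 0.3662] yawx 11.75 z [-0.0002  0.     -1.    ] F [ 0.159  -0.2971  0.2822] M [-0.0135  0.0189 -0.0416] open 0.648923759903328 j6 73.09244337814651
scene knob 84 [-16.  -15.3 -15.2  15.9  17.4  17.5] [-17.1 -12.9 -11.9  18.4  18.8  18.9] [107.9 111.5 115.1 116.5]
former 533 [[ 93.  -41.3 126.7]
 [104.8  15.  211.1]
 [108.3  56.4 282.7]]
handle top 76 [107.3  20.6 285.4] [100.7   6.4 279. ]
former 335 [[ 93.9 -46.1 129.1]
 [ 97.2   2.4 227.5]
 [109.4  52.8 285.7]]
handle top 73 [109.   14.6 288.6] [100.5  -1.8 282.3]
```

View pics/scenek.png

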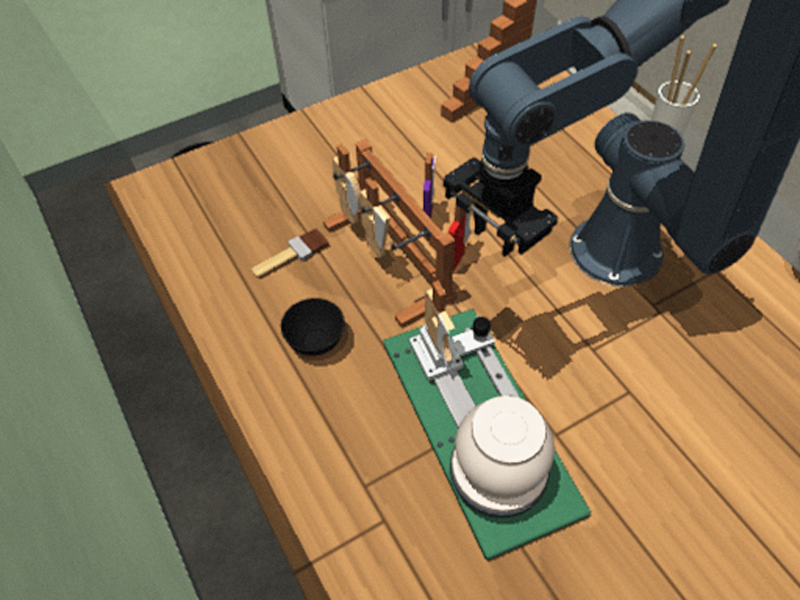

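Call:
send_rows --pt "0 0.04 0.8 0 0 0 -0.3" --pt "0 0 1 0 0 0 -0.3" --pt "0 0 1 0 0 0 -0.3" --pt "0 0 1 0 0 0 -0.3" --pt "0 0 1 0 0 0 -0.3" --pt "0 0 1 0 0 0 -0.3" --pt "0 0 1 0 0 0 -0.3" --pt "0 0 1 0 0 0 -0.3" --pt "0 0 0.8 0 0 0 -0.3" --pt "0 0 0 0 0 0 -0.3" --pt "0 0 0 0 0 0 -0.3"

```text
time_s: 21.28
position: [0.4403, 0.0708, 0.1517]
tcp_rot: [[0.978, 0.208, 0.001], [0.208, -0.978, -0.0], [0.001, 0.0, -1.0]]
force: [-0.0, -0.1, 0.7]
opening: 0.652
```

```bash
python3 st.py
python3 - <<'E'
from h import *
for n,b in (("scene",(150,260,240,350)),("top",(170,290,150,310))):
    c=cap(n); im=c["img"][b[0]:b[1],b[2]:b[3],::-1]; cv2.imwrite(f"pics/{n}h.png",cv2.resize(im,None,fx=5,fy=5,interpolation=cv2.INTER_CUBIC))
E
```

```text
21.275 pos [0.4403 0.0708 0.1517] yawx 11.99 z [ 0.0011 -0.0001 -1.    ] F [-0.0059 -0.0545  0.6532] M [ 0.0042 -0.0445 -0.0245] open 0.6516833258817304 j6 72.73313753881196
```

View pics/sceneh.png

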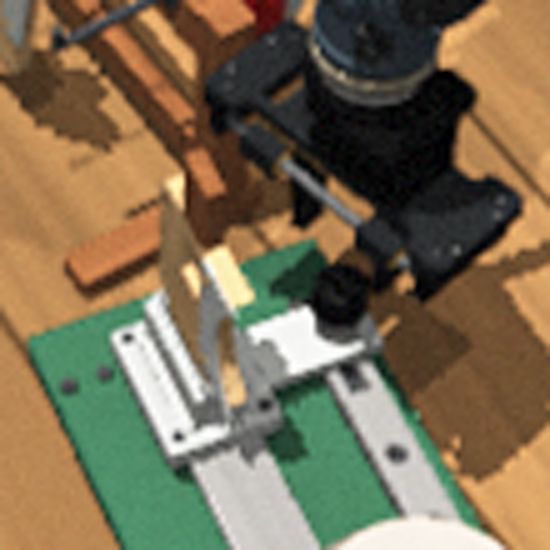

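View pics/toph.png

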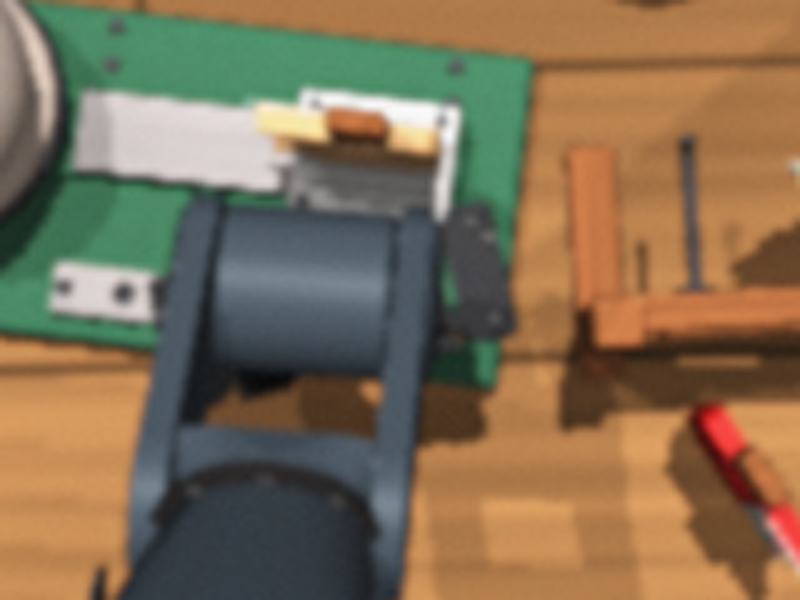

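Call:
send_rows --pt "0 0 0.7 0 0 0 -0.3" --pt "0 0 0.8 0 0 0 -0.3" --pt "0 0 0.7 0 0 0 -0.3" --pt "0 0 0.45 0 0 0 -0.3" --pt "0 0 0.15 0 0 0 -0.3" --pt "0 0 0 0 0 0 -0.3"

```text
time_s: 22.12
position: [0.44, 0.0708, 0.0813]
tcp_rot: [[0.978, 0.207, 0.0], [0.207, -0.978, -0.0], [0.0, 0.0, -1.0]]
force: [1.0, -0.2, -0.6]
opening: 0.652
```

Call:
send_rows --pt "0 0 0 0 0 0 1" --pt "0 0 0 0 0 0 1" --pt "0 0 0 0 0 0 1" --pt "0 0 0 0 0 0 1" --pt "0 0 0 0 0 0 1"

```text
time_s: 22.75
position: [0.4402, 0.0706, 0.0814]
tcp_rot: [[0.978, 0.207, 0.001], [0.207, -0.978, -0.0], [0.001, 0.001, -1.0]]
force: [0.0, -2.9, 3.6]
opening: 0.395
```

```bash
python3 st.py
```

```text
22.75 pos [0.4402 0.0706 0.0814] yawx 11.95 z [ 0.0011 -0.0004 -1.    ] F [ 0.0323 -2.8605  3.6077] M [-0.3803 -0.0281  0.009 ] open 0.39501478410246627 j6 72.77208300250841
```

Call:
send_rows --pt "0 0 -0.2 0 0 0 1" --pt "0 0 -0.2 0 0 0 1" --pt "0 0 -0.12 0 0 0 1" --pt "0 0 0 0 0 0 1" --pt "0 0 0 0 0 0 1"

```text
time_s: 23.38
position: [0.4401, 0.0706, 0.0939]
tcp_rot: [[0.978, 0.207, 0.001], [0.207, -0.978, -0.0], [0.001, 0.001, -1.0]]
force: [4.0, -3.8, -13.2]
opening: 0.402
```

```bash
python3 st.py
python3 - <<'E'
from h import *
for n,b in (("scene",(150,260,240,350)),):
    c=cap(n); im=c["img"][b[0]:b[1],b[2]:b[3],::-1]; cv2.imwrite(f"pics/{n}i.png",cv2.resize(im,None,fx=5,fy=5,interpolation=cv2.INTER_CUBIC))
E
```

```text
23.375 pos [0.4401 0.0706 0.0939] yawx 11.95 z [ 0.0008 -0.0004 -1.    ] F [  3.9779  -3.8179 -13.2415] M [-0.6421 -0.6203  0.0108] open 0.4019897311017882 j6 72.772512030206
```

View pics/scenei.png

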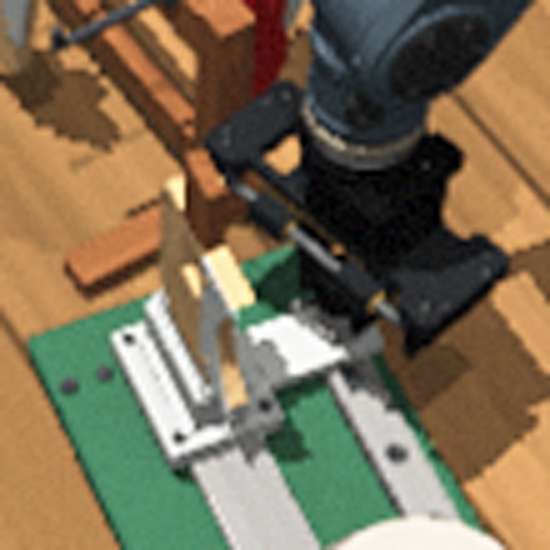

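Run:
```python
from h import *
np.set_printoptions(precision=4,suppress=True)
c=cap("top")
th=np.radians(-8.03); mx=np.array([np.cos(th),np.sin(th),0]); my=np.array([-np.sin(th),np.cos(th),0])
t=np.array([.4402,.0706,0])
g=c["img"].astype(float).sum(2)
def dark(u,v,r=5):
    w=g[int(v)-r:int(v)+r+1,int(u)-r:int(u)+r+1]; k=np.clip(w.max()*.75-w,0,None); yy,xx=np.mgrid[int(v)-r:int(v)+r+1,int(u)-r:int(u)+r+1]; return (k*xx).sum()/k.sum(),(k*yy).sum()/k.sum()
for nm,(u,v) in dict(last=(174.8,228.8),h100=(192.2,230.7)).items():
    a=dark(u,v); 
    for uv in ((u,v),a):
        p=atz(c,*uv,.046+.001); print(nm,uv,p,"rel",(p-t)@mx*1000,(p-t)@my*1000)
s=cap("scene"); save(s,"sc.png"); r=models.landmark_of("scene","last_hole"); 
for k in r[:2]: p=atz(s,*k["point"],.0446); print("scene",k["confidence"],k["point"],p,(p-t)@mx*1000,(p-t)@my*1000)
r=models.landmark_of("top","last_hole"); 
for k in r[:2]: p=atz(c,*k["point"],.047); print("top",k["confidence"],k["point"],p,(p-t)@mx*1000,(p-t)@my*1000)
```

```text
last (174.8, 228.8) [0.4599 0.2127 0.047 ] rel -0.36051831997003636 143.4575303558608
last (np.float64(174.21934222826548), np.float64(227.89861477011982)) [0.4627 0.2145 0.047 ] rel 2.2188647078648494 145.6459343026366
h100 (192.2, 230.7) [0.4527 0.1583 0.047 ] rel 0.08429974007361472 88.61199691625528
h100 (np.float64(192.58185963888963), np.float64(230.63812074131027)) [0.4528 0.1571 0.047 ] rel 0.4146479510259674 87.45101149356199
scene 0.74 [324.7, 251.3] [0.4588 0.2035 0.0446] -0.10237435439644765 134.23081763983868
scene 0.66 [277.1, 222.4] [0.5298 0.0371 0.0446] 93.37777665556908 -20.69276839204022
top 0.79 [174.4, 229.9] [0.4565 0.214  0.047 ] -3.909425354831451 144.23016956900156
top 0.41 [359.5, 207.0] [ 0.515  -0.3713  0.047 ] 135.7641850039816 -427.15900327536696
```

Call:
send_rows --pt "0.068 -0.188 0 0 0 0 1" --pt "0.137 -0.376 0 0 0 0 1" --pt "0.171 -0.47 0 0 0 0 1" --pt "0.171 -0.47 0 0 0 0 1" --pt "0 0 0 0 0 0 1"

```text
time_s: 24.25
position: [0.4458, 0.1116, 0.0939]
tcp_rot: [[0.978, 0.207, 0.001], [0.207, -0.978, 0.001], [0.002, -0.001, -1.0]]
force: [4.2, 3.4, -14.1]
opening: 0.4
```

```bash
python3 st.py
```

```text
24.25 pos [0.4458 0.1116 0.0939] yawx 11.93 z [ 0.0013  0.0015 -1.    ] F [  4.1971   3.3989 -14.0818] M [ 0.5329 -0.8144 -0.0378] open 0.40033417852660347 j6 77.96806465703466
```

Call:
send_rows --pt "0.12 -0.33 0 0 0 0 1" --pt "0.171 -0.47 0 0 0 0 1" --pt "0.171 -0.47 0 0 0 0 1" --pt "0.171 -0.47 0 0 0 0 1" --pt "0.171 -0.47 0 0 0 0 1" --pt "0.171 -0.47 0 0 0 0 1" --pt "0.171 -0.47 0 0 0 0 1" --pt "0.103 -0.282 0 0 0 0 1" --pt "0.06 -0.165 0 0 0 0 1" --pt "0 0 0 0 0 0 1"

```text
time_s: 25.5
position: [0.4588, 0.2047, 0.0936]
tcp_rot: [[0.978, 0.207, 0.0], [0.207, -0.978, -0.001], [-0.0, 0.001, -1.0]]
force: [4.4, -1.9, -12.6]
opening: 0.404
```

```bash
python3 st.py
python3 - <<'E'
from h import *
for n,b in (("scene",(150,270,230,350)),("top",(170,260,130,250))):
    c=cap(n); im=c["img"][b[0]:b[1],b[2]:b[3],::-1]; cv2.imwrite(f"pics/{n}j.png",cv2.resize(im,None,fx=5,fy=5,interpolation=cv2.INTER_CUBIC))
E
```

```text
25.5 pos [0.4588 0.2047 0.0936] yawx 11.97 z [ 0.0001 -0.0006 -1.    ] F [  4.3888  -1.9122 -12.6006] M [-0.271  -0.8198  0.0121] open 0.4043905791501534 j6 89.37432373561097
```

View pics/scenej.png

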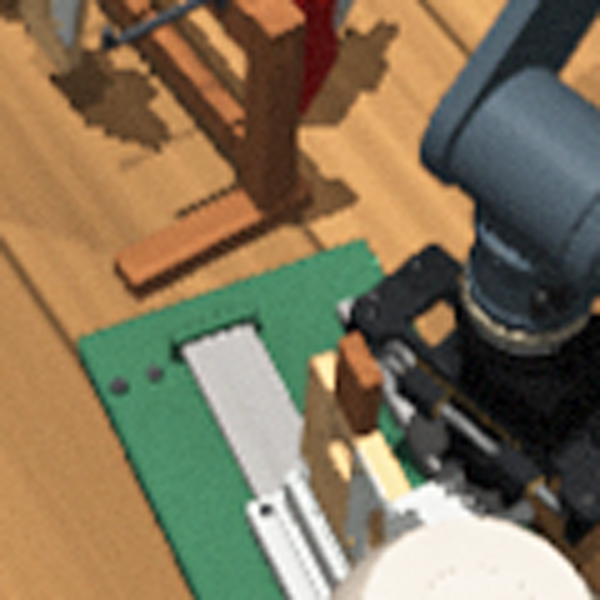

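View pics/topj.png

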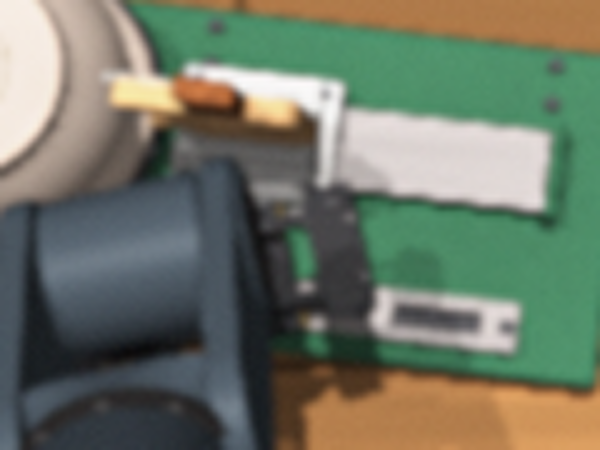

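Call:
send_rows --pt "0.038 -0.104 0 0 0 0 1" --pt "0.037 -0.103 0 0 0 0 1" --pt "0 0 0 0 0 0 1" --pt "0 0 0.08 0 0 0 1" --pt "0 0 0.06 0 0 0 1" --pt "0 0 0 0 0 0 1"

```text
time_s: 26.35
position: [0.4595, 0.2097, 0.0902]
tcp_rot: [[0.978, 0.207, -0.0], [0.207, -0.978, -0.001], [-0.0, 0.001, -1.0]]
force: [5.8, -3.0, -11.8]
opening: 0.397
```

```bash
python3 st.py
```

```text
26.35 pos [0.4595 0.2097 0.0902] yawx 11.96 z [-0.0002 -0.0011 -1.    ] F [  5.7635  -2.9546 -11.8147] M [-0.5255 -0.819  -0.0318] open 0.39731408295709497 j6 89.9781347635979
```

Call:
send_rows --pt "0 0 0.06 0 0 0 1" --pt "0 0 0 0 0 0 1"

```text
time_s: 26.6
position: [0.4597, 0.2104, 0.089]
tcp_rot: [[0.978, 0.207, 0.0], [0.207, -0.978, -0.0], [0.0, 0.0, -1.0]]
force: [3.9, -1.7, -10.7]
opening: 0.401
```

```bash
python3 st.py
```

```text
26.6 pos [0.4597 0.2104 0.089 ] yawx 11.94 z [ 0.0004 -0.0001 -1.    ] F [  3.9415  -1.6811 -10.6699] M [-0.3077 -0.7749 -0.0005] open 0.4013874807505687 j6 89.98419090615793
```

Call:
send_rows --pt "0 0 0.08 0 0 0 1" --pt "0 0 0 0 0 0 1" --pt "0 0 0 0 0 0 1"

```text
time_s: 26.98
position: [0.4598, 0.2116, 0.0867]
tcp_rot: [[0.978, 0.206, 0.001], [0.206, -0.978, 0.002], [0.001, -0.001, -1.0]]
force: [4.7, 3.3, -12.6]
opening: 0.399
```

```bash
python3 st.py
```

```text
26.975 pos [0.4598 0.2116 0.0867] yawx 11.91 z [ 0.0009  0.0016 -1.    ] F [  4.6789   3.2873 -12.6482] M [ 0.3989 -0.8131  0.0138] open 0.39906038840885566 j6 89.9896835977452
```

Call:
send_rows --pt "0.014 -0.038 0.06 0 0 0 1" --pt "0.014 -0.038 0.06 0 0 0 1" --pt "0 0 0 0 0 0 1"

```text
time_s: 27.35
position: [0.4599, 0.2123, 0.0838]
tcp_rot: [[0.978, 0.207, 0.0], [0.207, -0.978, -0.001], [-0.0, 0.001, -1.0]]
force: [5.2, -1.7, -11.1]
opening: 0.401
```

```bash
python3 st.py
```

```text
27.35 pos [0.4599 0.2123 0.0838] yawx 11.97 z [ 0.0001 -0.0006 -1.    ] F [  5.1838  -1.6969 -11.061 ] M [-0.2356 -0.8856 -0.0065] open 0.4011863282082462 j6 90.22286976671404
```

Call:
send_rows --pt "0 0 0.08 0 0 0 1" --pt "0 0 0 0 0 0 1" --pt "0 0 0 0 0 0 1"

```text
time_s: 27.72
position: [0.4599, 0.2123, 0.0818]
tcp_rot: [[0.978, 0.207, 0.0], [0.207, -0.978, -0.0], [0.0, 0.0, -1.0]]
force: [5.5, -2.7, -10.9]
opening: 0.398
```

```bash
python3 st.py
```

```text
27.725 pos [0.4599 0.2123 0.0818] yawx 11.96 z [ 0.0001 -0.0005 -1.    ] F [  5.5076  -2.6595 -10.8907] M [-0.3235 -0.8341 -0.0234] open 0.39815145920422806 j6 90.21856613390958
```

Call:
send_rows --pt "0 0 0.06 0 0 0 1" --pt "0 0 0 0 0 0 1" --pt "0 0 0 0 0 0 1"

```text
time_s: 28.1
position: [0.46, 0.2125, 0.0814]
tcp_rot: [[0.978, 0.207, 0.001], [0.207, -0.978, -0.0], [0.001, 0.0, -1.0]]
force: [3.0, -4.8, 4.9]
opening: 0.403
```

```bash
python3 st.py
python3 - <<'E'
from h import *
for n,b in (("scene",(150,270,230,350)),):
    c=cap(n); im=c["img"][b[0]:b[1],b[2]:b[3],::-1]; cv2.imwrite(f"pics/{n}l.png",cv2.resize(im,None,fx=5,fy=5,interpolation=cv2.INTER_CUBIC))
E
```

```text
28.1 pos [0.46   0.2125 0.0814] yawx 11.96 z [ 0.0009 -0.0002 -1.    ] F [ 3.0113 -4.7555  4.8832] M [-0.6552 -0.421  -0.0301] open 0.4026930857427243 j6 90.21782356353948
```

View pics/scenel.png

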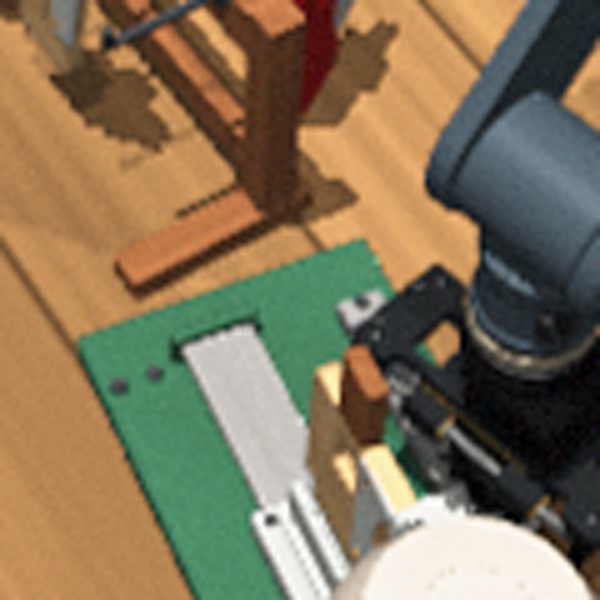

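Call:
send_rows --pt "0 0 0 0 0 0 0" --pt "0 0 0 0 0 0 -0.3" --pt "0 0 0 0 0 0 -0.3" --pt "0 0 0 0 0 0 -0.3"

```text
time_s: 28.65
position: [0.4591, 0.2128, 0.0803]
tcp_rot: [[0.978, 0.207, -0.001], [0.207, -0.978, -0.0], [-0.001, -0.0, -1.0]]
force: [-0.0, 0.2, -0.2]
opening: 0.642
```

Call:
send_rows --pt "0 0 -0.4 0 0 0 -0.3" --pt "0 0 -0.7 0 0 0 -0.3" --pt "0 0 -1 0 0 0 -0.3" --pt "0 0 -1 0 0 0 -0.3" --pt "0 0 -1 0 0 0 -0.3" --pt "0 0 -1 0 0 0 -0.3" --pt "0 0 -1 0 0 0 -0.3" --pt "0 0 -1 0 0 0 -0.3" --pt "0 0 -1 0 0 0 -0.3" --pt "0 0 -1 0 0 0 -0.3" --pt "0 0 -1 0 0 0 -0.3" --pt "0 0 -1 0 0 0 -0.3"

```text
time_s: 30.15
position: [0.4591, 0.2126, 0.3594]
tcp_rot: [[0.978, 0.207, 0.0], [0.207, -0.978, 0.0], [0.0, -0.0, -1.0]]
force: [0.6, 0.2, -0.4]
opening: 0.651
```

Call:
send_rows --pt "-0.3 0.5 -0.6 0 0 0 -0.3" --pt "-0.3 0.8 0 0 0 0 -0.3" --pt "-0.3 0.9 0 0 0 0 -0.3" --pt "-0.1 0.9 0 0 0 0 -0.3" --pt "0 0.9 0 0 0 0 -0.3" --pt "0 0.9 0 0 0 0 -0.3" --pt "0 0.9 0 0 0 0 -0.3" --pt "0 0.9 0 0 0 0 -0.3" --pt "0 0.9 0 0 0 0 -0.3" --pt "0 0.9 0 0 0 0 -0.3" --pt "0 0.5 0 0 0 0 -0.3" --pt "0 0 0 0 0 0 -0.3"

```text
time_s: 31.65
position: [0.4814, -0.0133, 0.3729]
tcp_rot: [[0.979, 0.205, -0.001], [0.205, -0.979, 0.0], [-0.001, -0.0, -1.0]]
force: [0.2, -0.1, -0.1]
opening: 0.653
```

```bash
python3 st.py
python3 - <<'E'
from h import *
np.set_printoptions(precision=1,suppress=True)
th=np.radians(-8.03); mx=np.array([np.cos(th),np.sin(th),0]); my=np.array([-np.sin(th),np.cos(th),0])
t=np.array([.46,.2125,0])
for n in ("scene","top"):
    c=cap(n); save(c,n+"z.png")
    P=cloud(c)[c["depth"]>0]; q=np.stack([(P-t)@mx,(P-t)@my,P[:,2]],1)*1000
    k=q[(q[:,2]>100)&(q[:,2]<135)&(abs(q[:,0])<25)&(abs(q[:,1])<25)]
    if len(k)>10: print(n,"knob",len(k),np.sort(k[:,0])[[1,2,-3,-2]],np.sort(k[:,1])[[1,2,-3,-2]],np.percentile(k[:,2],[10,50,90,98]))
    u=q[(abs(q[:,0]-100)<25)&(abs(q[:,1])<30)&(q[:,2]>265)&(q[:,2]<310)]
    print("handle top",len(u),u.max(0) if len(u) else 0,np.median(u,axis=0) if len(u) else 0)
    for a in ("former_slant","former_bulge","bowl","brush"):
        r=models.landmark_of(n,a); print(a,[(round(x["confidence"],2),np.array(x["point"])) for x in r[:1]])
E
```

```text
31.65 pos [ 0.4814 -0.0133  0.3729] yawx 11.85 z [-0.0007  0.0003 -1.    ] F [ 0.213  -0.0934 -0.0885] M [-0.0093  0.0356 -0.0296] open 0.653141286786519 j6 63.23387029345344
scene knob 114 [-18.3 -17.3  15.9  17.1] [-12.5 -10.4  20.6  20.7] [105.  111.2 115.3 118. ]
handle top 80 [105.6  20.4 285.6] [100.3   5.1 281.5]
former_slant [(0.68, array([240.5, 162.3]))]
former_bulge [(0.96, array([222.6, 139.4]))]
bowl []
brush [(0.93, array([186.3, 165.6]))]
top knob 114 [-15.6 -15.2  16.1  17.4] [-18.8 -18.3  13.9  13.9] [108.4 113.  117.9 120. ]
handle top 74 [107.4  14.5 287.9] [ 99.4  -2.1 282.5]
former_slant [(0.81, array([324.5, 208. ]))]
former_bulge [(0.54, array([360. , 206.7]))]
bowl [(0.65, array([281.6, 145.1]))]
brush [(0.94, array([356.4, 160.7]))]
```

View pics/scenez.png

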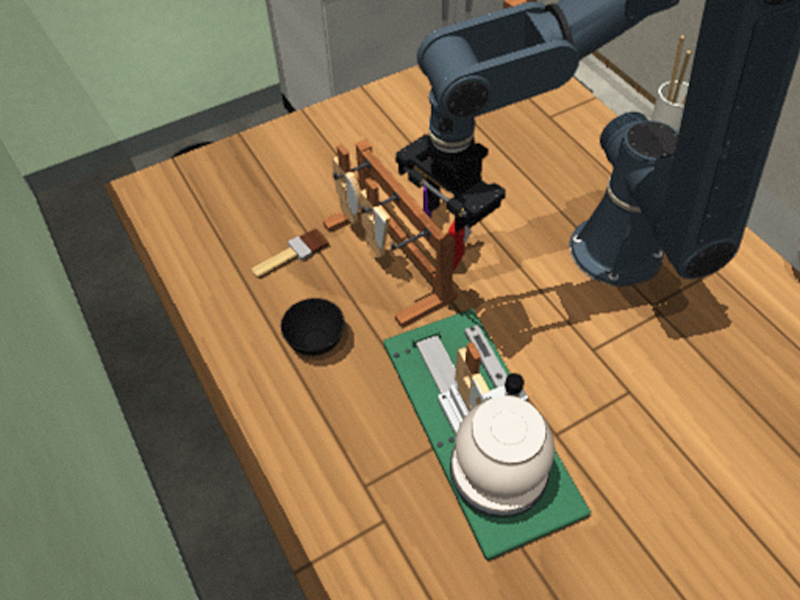

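View pics/topz.png

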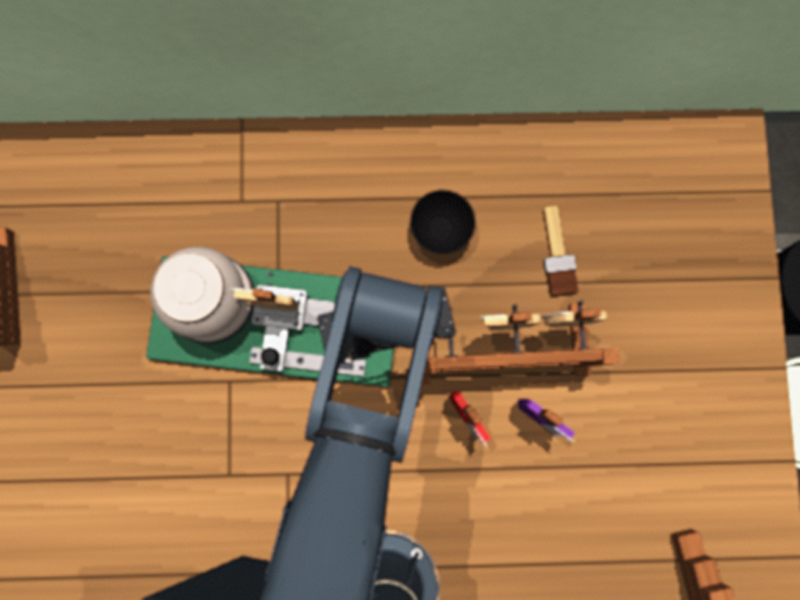

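```bash
python3 -c "
from rig import bot
print(bot.hand_in())"
```

```text
the job is handed in; nothing more can be done
None
```

The hollow former is in the carriage pocket and the carriage is pinned in the last hole nearest the wheel. I handed the job in at about 32 s of the 56 s allowed.

**Former:** I lifted it 23 mm and drew it 75 mm clear of its hook. It went into the pocket tongue first, edge towards the wheel, and stopped firmly at 20 N. I let go only once it was down. The handle top stands at 0.285 m, where it should be with the tongue on the floor, and read the same after the slide.

**Carriage:** I then pulled the knob up 12.5 mm and ran the carriage 143 mm, past the 0.100 hole. I lowered the plunger into the last hole, where it came to rest at 0.0814 m, the height at which I first gripped it. In the final pictures the knob top is also back at its starting height, to within about 1 mm.

**Rest of the scene:** In the final pictures the slant and bulge formers still hang, and the model, bowl and brush look untouched. The arm is clear of everything.

**Disagreements:**
- The two cameras differed by about 4–5 mm in y, so I lined up by relative measurements and by feeling for contact.
- The scene camera's estimate of the hole was about 9 mm short of where the pin dropped; the top camera's was within 1 mm.
- The bowl was not detected in the last scene picture, but it is plainly visible there and was found in the top one.

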